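# Emboss a batch of wooden blanks on the craft-room press

### The job

Emboss the round wooden blanks that lie on the right: with the press carriage out, seat every blank in a pocket of its own, grip the tab and push the carriage under the bridge until it clicks home, set the depth dial to its fourth click from the long mark, then push the ram's palm knob down until the platen bears on the blanks. After that draw the loaded carriage fully out again, lay all the blanks flat and unstacked in the empty steel tray on the left, and push the empty carriage back in until it clicks. Leave the dial on its fourth click and do not disturb the other things on the table.

Things in the scene. Friction and masses are not known exactly. Their poses are not given: they have to be found in the camera images.
- blank0: A plain round wooden blank, a solid disc 40 mm in diameter and 18 mm thick, 16 g, both faces alike but for a fine scored circle. Origin at the middle of the disc (9 mm above its underside), z along its axis. Lies flat on the table, on the robot's right (-y), at the start. Two or three of the four are there in any run; the rest are absent (None).
- blank1: A plain round wooden blank, a solid disc 40 mm in diameter and 18 mm thick, 16 g, both faces alike but for a fine scored circle. Origin at the middle of the disc (9 mm above its underside), z along its axis. Lies flat on the table, on the robot's right (-y), at the start. Two or three of the four are there in any run; the rest are absent (None).
- blank2: A plain round wooden blank, a solid disc 40 mm in diameter and 18 mm thick, 16 g, both faces alike but for a fine scored circle. Origin at the middle of the disc (9 mm above its underside), z along its axis. Lies flat on the table, on the robot's right (-y), at the start. Two or three of the four are there in any run; the rest are absent (None).
- blank3: A plain round wooden blank, a solid disc 40 mm in diameter and 18 mm thick, 16 g, both faces alike but for a fine scored circle. Origin at the middle of the disc (9 mm above its underside), z along its axis. Lies flat on the table, on the robot's right (-y), at the start. Two or three of the four are there in any run; the rest are absent (None).
- press: The grey bench embossing press, fixed; origin on the table. Its own y is the slide direction, from the loading side towards the bridge (about world +y, turned by up to 0.2 rad). In its frame: low base plate 12 mm high over x -160..160, y -90..155 mm; bridge over the slide at y 85..155 mm, x -157..157 mm, beam from 83 to 105 mm high; a dial box at x -47..47, y 205..305 mm, 45 mm high.
- carriage (a joint): Travel of the aluminium carriage along press +y (m): 0 = fully out (stop), 0.12 = home under the bridge (stop). A spring ball resists with about 5 N from 0.107 to 0.113, then clicks, pushes it on to the stop and keeps it there; drawing out must overcome the same. Otherwise 1 N friction. Deck 230 (press x) by 80 mm (press y), top 30 mm above the table. Starts 0 to 30 mm in.
- tab (a point): Top centre of the carriage's black upright pull tab, to grip from above for pushing or pulling: 16 mm in press x, 14 mm in press y, rising 36 mm above a bracket whose top is 26 mm above the table; the tab's top is 62 mm above the table. It lies 62 mm to the press's -y of the pocket row and moves with the carriage.
- ram (a joint): How far the press ram is pushed down (m), 0 = up. A spring lifts it: about 2 N at first, 5 N after 15 mm. With blanks seated under it the platen meets them at 0.015 and stops there; with none the stop is 0.022.
- ram_top (a point): Top centre of the ram's black palm knob (48 mm diameter) above the bridge, 150 mm above the table when up. Push it straight down.
- dial (a joint): Depth dial on the dial box, angle (rad): grows clockwise seen from above, 0 = pointer at the long mark (end stop); each click is 0.5236 rad (30 deg), seven clicks in all, one short mark each; the fourth is 2.094. A spring ball draws it into the nearest click; turning takes about 0.1 N m. Starts at click 0, 1 or 2.
- dial_grip (a point): On the dial's vertical axis, at the height to grip its bar (81 mm above the table). The black bar is 46 mm long, 14 mm thick, from 60 to 90 mm above the table, over a round skirt 58 mm across whose top is 60 mm above the table. Its axes turn with the dial: x lies along the bar, away from the pointer end.
- dial_pointer (a point): The end of the white pointer line on top of the dial's bar, 22 mm from its axis, 90 mm above the table.
- tray: Shallow loose stainless-steel tray, 150 mm (its x) by 220 mm (its y), walls 3 mm thick and 20 mm high, floor 3 mm thick; origin at the centre of its underside. On the robot's left (+y), empty at the start, 0.45 kg.
- pocket0 (a point): Centre of the floor of carriage pocket 0 (press x = -75 mm): a square recess 45 mm wide and 7 mm deep, floor 23 mm above the table, moving with the carriage. A seated blank stands 11 mm proud of the deck.
- pocket1 (a point): Centre of the floor of carriage pocket 1 (press x = 0 mm): a square recess 45 mm wide and 7 mm deep, floor 23 mm above the table, moving with the carriage. A seated blank stands 11 mm proud of the deck.
- pocket2 (a point): Centre of the floor of carriage pocket 2 (press x = 75 mm): a square recess 45 mm wide and 7 mm deep, floor 23 mm above the table, moving with the carriage. A seated blank stands 11 mm proud of the deck.
- stamp: Bystander, not to be disturbed: small wooden hand stamp, a 32 mm square foot 14 mm high with a 20 mm round grip, 30 mm tall in all. Origin at its underside.
- tape_roll: Bystander, not to be disturbed: clear roll of tape lying flat, 68 mm across, 18 mm high. Origin at its underside.
Not all that is in view belongs to the job. What is shaped like the blank0 but orange or pink is not meant.

How it is judged:
On the way, in this order (a step that is already met when the one before it is completed fails the run):
1. with the carriage out (less than 40 mm in), every blank is seated in a pocket (((horizontal distance between blank0 and pocket0 below 0.006 m and z of blank0 in the frame of pocket0 below 0.014 m) or (horizontal distance between blank0 and pocket1 below 0.006 m and z of blank0 in the frame of pocket1 below 0.014 m) or (horizontal distance between blank0 and pocket2 below 0.006 m and z of blank0 in the frame of pocket2 below 0.014 m)) and ((horizontal distance between blank1 and pocket0 below 0.006 m and z of blank1 in the frame of pocket0 below 0.014 m) or (horizontal distance between blank1 and pocket1 below 0.006 m and z of blank1 in the frame of pocket1 below 0.014 m) or (horizontal distance between blank1 and pocket2 below 0.006 m and z of blank1 in the frame of pocket2 below 0.014 m)) and ((horizontal distance between blank2 and pocket0 below 0.006 m and z of blank2 in the frame of pocket0 below 0.014 m) or (horizontal distance between blank2 and pocket1 below 0.006 m and z of blank2 in the frame of pocket1 below 0.014 m) or (horizontal distance between blank2 and pocket2 below 0.006 m and z of blank2 in the frame of pocket2 below 0.014 m)) and ((horizontal distance between blank3 and pocket0 below 0.006 m and z of blank3 in the frame of pocket0 below 0.014 m) or (horizontal distance between blank3 and pocket1 below 0.006 m and z of blank3 in the frame of pocket1 below 0.014 m) or (horizontal distance between blank3 and pocket2 below 0.006 m and z of blank3 in the frame of pocket2 below 0.014 m)) and value of joint carriage below 0.04 m), for 0.2 s.
2. the carriage is clicked home with every blank still seated (((horizontal distance between blank0 and pocket0 below 0.006 m and z of blank0 in the frame of pocket0 below 0.014 m) or (horizontal distance between blank0 and pocket1 below 0.006 m and z of blank0 in the frame of pocket1 below 0.014 m) or (horizontal distance between blank0 and pocket2 below 0.006 m and z of blank0 in the frame of pocket2 below 0.014 m)) and ((horizontal distance between blank1 and pocket0 below 0.006 m and z of blank1 in the frame of pocket0 below 0.014 m) or (horizontal distance between blank1 and pocket1 below 0.006 m and z of blank1 in the frame of pocket1 below 0.014 m) or (horizontal distance between blank1 and pocket2 below 0.006 m and z of blank1 in the frame of pocket2 below 0.014 m)) and ((horizontal distance between blank2 and pocket0 below 0.006 m and z of blank2 in the frame of pocket0 below 0.014 m) or (horizontal distance between blank2 and pocket1 below 0.006 m and z of blank2 in the frame of pocket1 below 0.014 m) or (horizontal distance between blank2 and pocket2 below 0.006 m and z of blank2 in the frame of pocket2 below 0.014 m)) and ((horizontal distance between blank3 and pocket0 below 0.006 m and z of blank3 in the frame of pocket0 below 0.014 m) or (horizontal distance between blank3 and pocket1 below 0.006 m and z of blank3 in the frame of pocket1 below 0.014 m) or (horizontal distance between blank3 and pocket2 below 0.006 m and z of blank3 in the frame of pocket2 below 0.014 m)) and value of joint carriage above 0.1165 m), for 0.2 s.
3. with the carriage home, the blanks seated and the dial on its fourth click, the ram is pushed down onto the blanks (all of step 2 and value of joint dial between 1.9444 and 2.2444 rad and value of joint ram above 0.0125 m), for 0.1 s.
4. the ram is up and the loaded carriage is drawn out again (((horizontal distance between blank0 and pocket0 below 0.006 m and z of blank0 in the frame of pocket0 below 0.014 m) or (horizontal distance between blank0 and pocket1 below 0.006 m and z of blank0 in the frame of pocket1 below 0.014 m) or (horizontal distance between blank0 and pocket2 below 0.006 m and z of blank0 in the frame of pocket2 below 0.014 m)) and ((horizontal distance between blank1 and pocket0 below 0.006 m and z of blank1 in the frame of pocket0 below 0.014 m) or (horizontal distance between blank1 and pocket1 below 0.006 m and z of blank1 in the frame of pocket1 below 0.014 m) or (horizontal distance between blank1 and pocket2 below 0.006 m and z of blank1 in the frame of pocket2 below 0.014 m)) and ((horizontal distance between blank2 and pocket0 below 0.006 m and z of blank2 in the frame of pocket0 below 0.014 m) or (horizontal distance between blank2 and pocket1 below 0.006 m and z of blank2 in the frame of pocket1 below 0.014 m) or (horizontal distance between blank2 and pocket2 below 0.006 m and z of blank2 in the frame of pocket2 below 0.014 m)) and ((horizontal distance between blank3 and pocket0 below 0.006 m and z of blank3 in the frame of pocket0 below 0.014 m) or (horizontal distance between blank3 and pocket1 below 0.006 m and z of blank3 in the frame of pocket1 below 0.014 m) or (horizontal distance between blank3 and pocket2 below 0.006 m and z of blank3 in the frame of pocket2 below 0.014 m)) and value of joint carriage below 0.02 m and value of joint ram below 0.004 m), for 0.2 s.
At the end, for the whole second after the job is handed in: All blanks lie flat and at rest on the tray's floor, none stacked; the carriage is home past its click (at least 116.5 of 120 mm); the dial is within 0.15 rad of its fourth click; the ram is up; the tray stands level (x of blank0 in the frame of tray between -0.072 and 0.072 m and y of blank0 in the frame of tray between -0.107 and 0.107 m and z of blank0 in the frame of tray between 0.004 and 0.017 m and linear speed of each of blank0, blank1, blank2, blank3, tray below 0.02 m/s and x of blank1 in the frame of tray between -0.072 and 0.072 m and y of blank1 in the frame of tray between -0.107 and 0.107 m and z of blank1 in the frame of tray between 0.004 and 0.017 m and x of blank2 in the frame of tray between -0.072 and 0.072 m and y of blank2 in the frame of tray between -0.107 and 0.107 m and z of blank2 in the frame of tray between 0.004 and 0.017 m and x of blank3 in the frame of tray between -0.072 and 0.072 m and y of blank3 in the frame of tray between -0.107 and 0.107 m and z of blank3 in the frame of tray between 0.004 and 0.017 m and value of joint dial between 1.9444 and 2.2444 rad and value of joint carriage above 0.1165 m and value of joint ram below 0.004 m and angle between tray's own z axis and vertical below 0.1 rad); the robot touches nothing.
It fails at once if the stamp or the tape roll is moved by more than 40 mm (distance of any of stamp, tape_roll from where it was at the start of the episode above 0.04 m).
Of blank0, blank1, blank2, blank3 only 2 to 3 are there at a start; the rules pass over those that are not, and their reading is None.
At some moment in a run one of blank0, blank1, blank2, blank3 may be knocked a few centimetres aside while the robot is not near it.
Once in a run the grip may slacken for a moment while it holds something.
It also fails if it takes over 210 s, if anything falls off the work surface, if the arm or the gripper's body presses on something with over 40 N, if the wrist force passes 120 N, or if a joint passes its speed limit or range.

### The arm

A 6-joint arm with a two-finger parallel gripper is mounted at the origin on the work surface. World frame = base frame: x ahead of the robot, y to its left, z up, the work surface at z = 0. Lengths are in m, angles in rad, forces in N, time in s.
With the tool pointing down it reaches from about 0.275 to 0.85 m from the base axis. Payload 5.2 kg.
Tool frame: the origin (TCP) lies between the finger pads; the fingertips stand 25 mm ahead of it and the grasp point (between the pads) lies 6 mm ahead of it (robot.tips_ahead is the distance from the TCP to the fingertips, in m); z points along the fingers, y is the line along which they close (so a half turn about z gives the same grasp; the last joint's range is limited). The gripper opens to 85 mm and grips with 20 to 120 N. Pads are 22 mm wide; open, the fingers measure 114 mm over their backs; the gripper's body (76 mm by 85 mm) begins 54 mm behind the grasp point. The pads swing forward as they close: fully open they stand 13 mm farther back than shut.
Start: joints at [-0.203, 0.259, 1.535, -0, 1.348, -0.203], TCP at [0.55, 0, 0.223] pointing down, gripper open.
Joint ranges: [-3.14, 3.14], [-0.91, 2.08], [0.19, 2.58], [-1.22, 4.36], [0.22, 2.71], [-3.12, 3.12]. Speed limits (rad/s): [2.57, 2.57, 3.14, 3.14, 3.14, 3.14].

### API

Orientations are given as a 3x3 rotation matrix whose columns are the frame's x, y, z axes.
In Python, from workcell import robot, viewer gives the robot as it stands.
- The arm moves only by the shell command python3 -m inch 'ROWS' [OPENING]. ROWS is a JSON list of rows, 1 to 8 of them, each of 6 numbers: dx, dy, dz in m, then a rotation vector rx, ry, rz in rad; each row shifts and turns the commanded pose from where the row before left it, along the tool's axes as they then stand; what a row does not reach is not made up. A row lasts 1/12 s, in which the tool goes at most 0.0417 m and 0.125 rad, less where a joint would pass 70% of its speed; a pose out of reach is approached as far as the arm can. OPENING is the finger opening in m, set as the command begins (- or left out keeps the last). The fingers move at their own pace and stop on an object; the grip force is fixed at half the most. Time passes only in rows, so rows that do not move let the fingers close. It prints the time, the measured TCP pose, the force, the opening and the grip force at its end. Input that does not fit is refused with a message, and nothing moves.
- robot.get_state(): the state, without advancing time (a new reading comes with each control period).
- viewer.grab_frame(name): name is "scene" or "side" or "wrist"; returns a dict with "img" (384x512x3 uint8, red, green, blue), "z_map" (384x512 float32, m along the optical axis (not along the pixel's ray), 0 where there is no reading), "camera_matrix" (3x3 intrinsics, pixels), "view" (4x4, takes a point from world to camera coordinates). Camera axes: x right, y up, looking along -z (the intrinsics and any distortion apply to the point x, -y, -z); pixel columns grow to the right and rows downward; lengths in m; the calibration is good to about 2 mm. A picture is of the moment at which its call begins.
- robot.close_job(): hands the job in; it is judged then, once.
The state is a dict: "time_s": time; "joints": joint angles; "joint_velocities": joint speeds; "tau": joint torques, N m; "position": TCP position; "tool_rot": TCP orientation; "ft_force": force on the tool from outside, world axes, zero at the start; "torque": the same for the moment, N m; "grip_width": finger opening in m; "gripper_force": force on a finger pad.
Only numpy, scipy, OpenCV 4.12 (cv2) and the standard library are available. Lean on these libraries where they do the work, as an engineer would, in place of code of your own. Each camera call takes 0.05 s, during which the arm holds its last target. There are 200 camera calls.

## Working session

There is one attempt and no reset: what is moved stays moved. The work goes in short steps, Python scripts to look and compute and a shell command to move; the robot and the scene stay as the last step left them, time stands still between calls to the robot, and variables do not carry over. Pictures are saved under pics/ and viewed, at most 16 in all, crops included, and the job is handed in when it is done.

```bash
ls; mkdir -p pics
cat > h.py <<'E'
import numpy as np, cv2
from workcell import robot, viewer
def grab(n):
    f=viewer.grab_frame(n); np.savez('/tmp/%s.npz'%n,**f); return f
def load(n): return dict(np.load('/tmp/%s.npz'%n))
def save(f,p,s=1.5): cv2.imwrite('pics/'+p,cv2.resize(f['img'][:,:,::-1],None,fx=s,fy=s))
def ray(f,u,v):
    K=f['camera_matrix'];V=f['view'];R=V[:3,:3];t=V[:3,3]
    d=np.array([(u-K[0,2])/K[0,0],-(v-K[1,2])/K[1,1],-1.]); return -R.T@t,R.T@d
def plane(f,u,v,z):
    c,d=ray(f,u,v); return c+d*(z-c[2])/d[2]
def dep(f,u,v):
    c,d=ray(f,u,v); return c+d*f['z_map'][int(round(v)),int(round(u))]
def cloud(f):
    h,w=f['z_map'].shape;K=f['camera_matrix'];V=f['view'];z=f['z_map']
    u,v=np.meshgrid(np.arange(w),np.arange(h))
    P=np.stack([(u-K[0,2])/K[0,0]*z,-(v-K[1,2])/K[1,1]*z,-z],-1)
    return (P-V[:3,3])@V[:3,:3]
def proj(f,p):
    K=f['camera_matrix'];V=f['view'];q=V[:3,:3]@np.array(p)+V[:3,3]
    return K[0,2]+K[0,0]*q[0]/-q[2],K[1,2]-K[1,1]*q[1]/-q[2]
E
python3 - <<'E'
from h import *
s=robot.get_state();print({k:np.round(v,3) for k,v in s.items()})
for n in('scene','side','wrist'):
    f=grab(n);save(f,n+'0.png');print(n,np.round(ray(f,256,192),3),f['camera_matrix'][0,0])
E
```

```text
pics
{'time_s': np.float64(0.0), 'joints': array([-0.203,  0.259,  1.536,  0.   ,  1.348, -0.203]), 'joint_velocities': array([ 0.002, -0.   ,  0.   ,  0.002, -0.   ,  0.003]), 'tau': array([ 0.0000e+00, -4.4603e+01, -2.9057e+01, -0.0000e+00,  1.2000e-02,
       -0.0000e+00]), 'position': array([0.549, 0.   , 0.222]), 'tool_rot': array([[ 0.   ,  1.   , -0.002],
       [ 1.   , -0.   ,  0.   ],
       [ 0.   , -0.002, -1.   ]]), 'ft_force': array([-0.139,  0.912,  0.363]), 'torque': array([0.02 , 0.007, 0.013]), 'gripper_force': np.float64(0.0), 'grip_width': np.float64(0.085)}
scene [[ 1.158 -0.797  0.988]
 [-0.485  0.568 -0.666]] 458.99700998540317
side [[ 0.202  1.033  1.127]
 [ 0.195 -0.708 -0.679]] 488.9309183627873
wrist [[ 0.549  0.083  0.372]
 [-0.011 -0.324 -0.946]] 307.3019462822626
```

View pics/scene0.png

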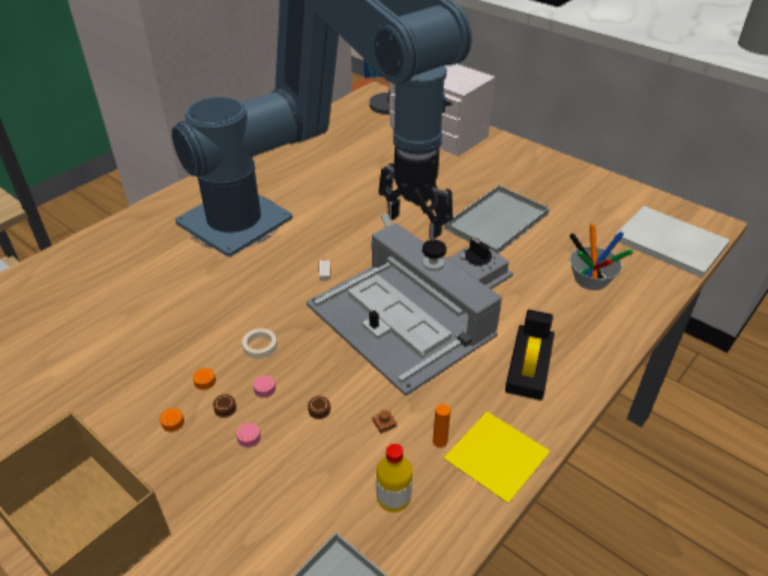

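View pics/side0.png

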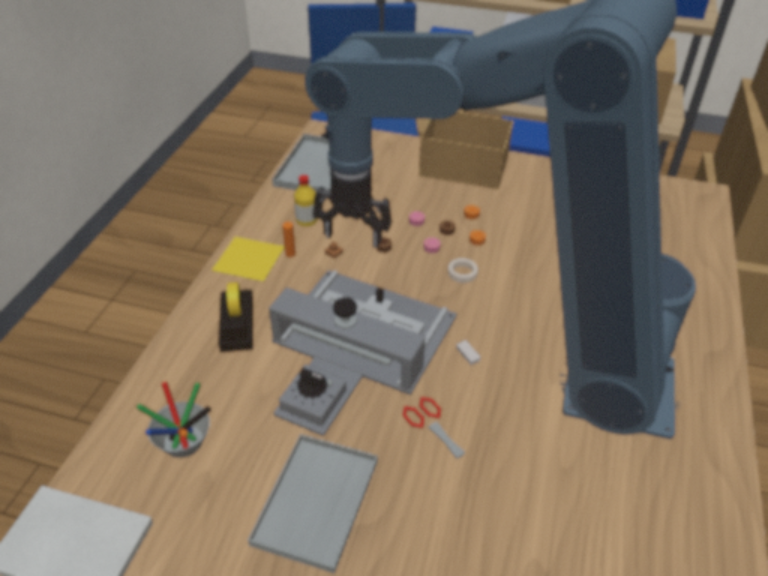

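Scene: two brown blanks at about (224,404) and (319,406) of the enlarged picture, press in the centre with the tab at (374,318), knob (433,250), dial (478,252), tray (498,217). The side view agrees: blanks (447,228), (385,244).

Run:
```python
from h import *
for n,H in(('scene',(60,250,420,400)),('side',(0,0,512,384))):
    f=load(n);P=cloud(f);hsv=cv2.cvtColor(f['img'],cv2.COLOR_RGB2HSV)
    print(n)
    m=((hsv[...,2]<130)&((hsv[...,0]<15)|(hsv[...,0]>165))&(hsv[...,1]>60)&(P[...,2]<.06)&(P[...,2]>.003)&(P[...,0]>.2)&(P[...,0]<.9)&(abs(P[...,1])<.6)).astype(np.uint8)
    k,l,st,c=cv2.connectedComponentsWithStats(m)
    for i in range(1,k):
        if st[i,4]>25:
            q=P[l==i];zt=np.percentile(q[:,2],90);ts=q[q[:,2]>zt-.004]
            print(st[i],np.round(c[i],1),'ztop',zt.round(4),'mid',((ts.max(0)+ts.min(0))/2).round(4),'ext',np.ptp(ts,axis=0).round(3), 'ray@18',plane(f,*c[i],.009).round(4))
    # black low-value items: tab, knob, bar
    m=((hsv[...,2]<70)&(P[...,2]>.04)&(P[...,2]<.16)&(P[...,0]>.3)&(P[...,0]<.8)&(abs(P[...,1])<.3)).astype(np.uint8)
    k,l,st,c=cv2.connectedComponentsWithStats(m)
    for i in range(1,k):
        if st[i,4]>25:
            q=P[l==i];zt=np.percentile(q[:,2],95);ts=q[q[:,2]>zt-.004]
            print('blk',st[i],'ztop',zt.round(4),'mid',((ts.max(0)+ts.min(0))/2).round(4),'ext',np.ptp(ts,axis=0).round(3))
    # tray rim, press plane: fit beam top
    for nm,lo,hi,mask in(('beam',.1,.11,(abs(P[...,1])<.35)&(hsv[...,1]<60)),('deck',.027,.033,(abs(P[...,1])<.2)&(hsv[...,1]<60)),('tray',.002,.025,(P[...,1]>.2)&(hsv[...,1]<60)&(P[...,0]<.8))):
        m=(mask&(P[...,2]>lo)&(P[...,2]<hi)&(P[...,0]>.25)&(P[...,0]<.95)).astype(np.uint8)
        k,l,st,c=cv2.connectedComponentsWithStats(m)
        i=1+np.argmax(st[1:,4]);q=P[l==i]
        r=cv2.minAreaRect(q[:,:2].astype(np.float32)*1000);print(nm,st[i,4],np.round(np.hstack([r[0],r[1],r[2]]),1))
```

```text
scene
[130 252  14   8  38] [137.1 256. ] ztop 0.0138 mid [ 0.366  -0.3786  0.0131] ext [0.021 0.03  0.006] ray@18 [ 0.369 -0.38   0.009]
[170 258  14   7  38] [177.1 261.4] ztop 0.0146 mid [ 0.4648 -0.3188  0.0144] ext [0.022 0.028 0.006] ray@18 [ 0.4675 -0.3203  0.009 ]
[142 263  16  15 173] [149.3 269.9] ztop 0.0183 mid [ 0.434  -0.3893  0.0174] ext [0.04  0.037 0.006] ray@18 [ 0.4326 -0.3894  0.009 ]
[205 264  15  15 164] [212.3 271.3] ztop 0.0183 mid [ 0.5663 -0.282   0.018 ] ext [0.037 0.038 0.007] ray@18 [ 0.5648 -0.2817  0.009 ]
[252 277   9   6  41] [256.  279.3] ztop 0.0273 mid [ 0.6752 -0.2311  0.0265] ext [0.014 0.015 0.005] ray@18 [ 0.6712 -0.2251  0.009 ]
[108 279  15   9  38] [115.8 284. ] ztop 0.0137 mid [ 0.4016 -0.4754  0.0127] ext [0.015 0.031 0.006] ray@18 [ 0.4025 -0.4771  0.009 ]
[249 279  15  10  40] [256.  283.8] ztop 0.0129 mid [ 0.6786 -0.2352  0.012 ] ext [0.028 0.026 0.006] ray@18 [ 0.6806 -0.2362  0.009 ]
[289 282  10  16 128] [293.2 289.7] ztop 0.054 mid [ 0.7751 -0.2006  0.0546] ext [0.017 0.013 0.009] ray@18 [ 0.7655 -0.1874  0.009 ]
[159 290  14   8  
[... 1033 characters left out ...]
 mid [ 0.6695 -0.2189  0.0288] ext [0.015 0.011 0.01 ] ray@18 [ 0.6751 -0.2255  0.009 ]
[146 220  23  15 139] [155.9 227.4] ztop 0.0507 mid [0.7595 0.1276 0.0535] ext [0.035 0.017 0.013] ray@18 [0.7765 0.1114 0.009 ]
blk [251 193   4   7  26] ztop 0.0658 mid [ 0.5152 -0.0644  0.0653] ext [0.011 0.007 0.007]
blk [223 199  14  13 149] ztop 0.1559 mid [0.54   0.0849 0.1544] ext [0.037 0.036 0.005]
blk [147 211  18  16 250] ztop 0.0783 mid [0.7678 0.1207 0.0782] ext [0.049 0.04  0.008]
blk [199 246  19  19 238] ztop 0.0917 mid [0.5627 0.2156 0.0914] ext [0.041 0.014 0.007]
beam 1616 [541.6  79.5  75.8 313.7  80.4]
deck 189 [510.2 -50.6  63.3 110.7  80.2]
tray 4267 [488.5 404.2 234.8 151.8  88.2]
```

View pics/wrist0.png

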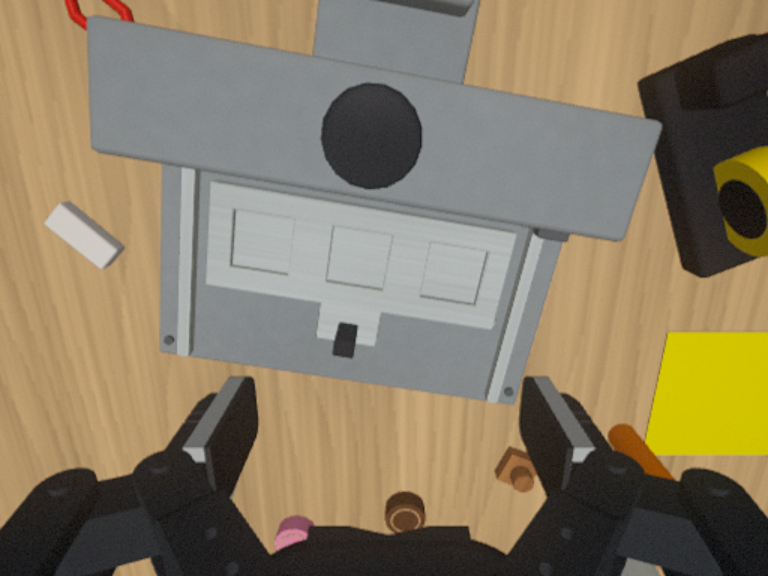

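```bash
cat >> h.py <<'E'
def to(*p):
    s=robot.get_state();R=s['tool_rot'];d=R.T@(np.array(p)-s['position']);print('at',s['position'].round(4),'tool d',d.round(4),'yaw',np.arctan2(R[0,0],R[1,0]).round(4),'F',s['ft_force'].round(1),'w',s['grip_width'].round(4));return d
E
python3 - <<'E'
from h import *
print(robot.tips_ahead)
f=load('wrist');P=cloud(f);hsv=cv2.cvtColor(f['img'],cv2.COLOR_RGB2HSV)
roi=(P[...,2]>-.1)
u,v=np.meshgrid(np.arange(512),np.arange(384))
def rect(nm,m):
    m=m.astype(np.uint8);k,l,st,c=cv2.connectedComponentsWithStats(m);i=1+np.argmax(st[1:,4]);q=P[l==i]
    r=cv2.minAreaRect(q[:,:2].astype(np.float32)*1000);print(nm,st[i],np.round(np.hstack([r[0],r[1],r[2]]),1),'z',np.median(q[:,2]).round(4));return r
rect('beam',(abs(P[...,2]-.105)<.004)&(v<170))
rect('deck',(abs(P[...,2]-.030)<.004)&(v<230)&(v>100)&(hsv[...,2]>140))
rect('knob',(P[...,2]>.14)&(v<140)&(hsv[...,2]<70))
rect('tab',(P[...,2]>.055)&(P[...,2]<.07)&(v<245)&(v>200)&(hsv[...,2]<70))
for p in([(232,209),(295,214),(290,275),(230,268)],[(332,226),(392,232),(385,290),(328,284)],[(427,241),(487,247),(478,304),(421,298)]):
    print([plane(f,a/1.5,b/1.5,.03)[:2].round(4) for a,b in p], np.mean([plane(f,a/1.5,b/1.5,.03)[:2] for a,b in p],0).round(4))
for a,b in((188,260),(520,320),(262,240),(360,258),(452,272),(345,335),(362,300)): print(a,b,dep(f,a/1.5,b/1.5).round(4))
to(.5655,-.282,.10)
E
python3 -m inch '[[0, 0, 0, 0, 0, 0.086], [0, 0, 0, 0, 0, 0.085], [0, 0, 0, 0, 0, 0]]'
```

```text
0.025
beam [   57    10   384   151 28701] [540.8  79.8  69.6 312.9  80.3] z 0.104
deck [ 137  121  207   98 8945] [525.3 -11.6  81.7 231.4  80.3] z 0.029
knob [ 214   56   67   70 3666] [540.8  79.3  46.1  46.    1.2] z 0.149
tab [222 224  15  14 167] [515.3 -71.4  13.8  14.7  80.1] z 0.0608
[array([0.4327, 0.0272]), array([0.4793, 0.0235]), array([ 0.4723, -0.0241]), array([ 0.4262, -0.0185])] [0.4526 0.002 ]
[array([0.5065, 0.0144]), array([0.5516, 0.0099]), array([ 0.5462, -0.0364]), array([ 0.5016, -0.0315])] [ 0.5265 -0.0109]
[array([0.5782, 0.0029]), array([ 0.624 , -0.0017]), array([ 0.62  , -0.0482]), array([ 0.5747, -0.0431])] [ 0.5992 -0.0225]
188 260 [ 0.3919 -0.0137  0.0241]
520 320 [ 0.6609 -0.0705  0.0096]
262 240 [0.451  0.002  0.0229]
360 258 [ 0.5265 -0.0129  0.0208]
452 272 [ 0.5993 -0.024   0.0224]
345 335 [ 0.5158 -0.0655  0.0512]
362 300 [ 0.528  -0.0448  0.0301]
time_s: 0.4
position: [0.5498, 0.0001, 0.2226]
tool_rot: [[0.173, 0.985, -0.001], [0.985, -0.173, 0.0], [0.0, -0.001, -1.0]]
ft_force: [-0.5, 0.2, 0.1]
grip_width: 0.086
gripper_force: 0.0Traceback (most recent call last):
  File "<stdin>", line 16, in <module>
  File "h.py", line 23, in to
    s=robot.get_state();R=s['tool_rot'];d=R.T@(np.array(p)-s['position']);print('at',s['position'].round(4),'tool d',d.round(4),'yaw',np.arctan2(R[0,0],R[1,0]).round(4),'F',s['ft_force'].round(1),'w',s['grip_width'].round(4));return d
                                                                                                                                                                                                        ^^^^^^^^^^^^^^^^^^^^^
AttributeError: 'float' object has no attribute 'round'
```

```bash
sed -i "s/s\['grip_width'\].round(4)/s['grip_width']/" h.py
python3 - <<'E'
from h import *
to(.565,-.2815,.13)
E
```

```text
at [5.498e-01 1.000e-04 2.226e-01] tool d [-0.2747  0.0638  0.0926] yaw 0.174 F [-0.5  0.2  0.1] w 0.08599380740921773
```

```bash
python3 -m inch '[[-0.0345, 0.008, 0.0115, 0, 0, 0], [-0.0345, 0.008, 0.0115, 0, 0, 0], [-0.0345, 0.008, 0.0115, 0, 0, 0], [-0.0345, 0.008, 0.0115, 0, 0, 0], [-0.0345, 0.008, 0.0115, 0, 0, 0], [-0.0345, 0.008, 0.0115, 0, 0, 0], [-0.0345, 0.008, 0.0115, 0, 0, 0], [-0.0335, 0.008, 0.0115, 0, 0, 0]]' .06; python3 -m inch '[[0, 0, 0, 0, 0, -0.004], [0, 0, 0, 0, 0, 0]]'>/dev/null
cat >> h.py <<'E'
def blanks(f,zt,ztol=.005,val=130,near=None):
    P=cloud(f);h=cv2.cvtColor(f['img'],cv2.COLOR_RGB2HSV)
    m=((h[...,2]<val)&(h[...,2]>25)&((h[...,0]<18)|(h[...,0]>165))&(h[...,1]>50)&(abs(P[...,2]-zt)<ztol)).astype(np.uint8)
    m=cv2.morphologyEx(m,cv2.MORPH_CLOSE,np.ones((3,3)))
    k,l,st,c=cv2.connectedComponentsWithStats(m)
    for i in range(1,k):
        if st[i,4]>100:
            cs,_=cv2.findContours((l==i).astype(np.uint8),cv2.RETR_EXTERNAL,cv2.CHAIN_APPROX_NONE)
            ct=max(cs,key=len)[:,0]
            zz=np.median(P[l==i][:,2]);q=np.array([plane(f,a,b,zz)[:2] for a,b in ct],np.float32)
            (x,y),r=cv2.minEnclosingCircle(q);print('blank',st[i],'c',round(x,4),round(y,4),'r',round(r,4),'z',zz.round(4))
E
python3 - <<'E'
from h import *
f=grab('wrist');save(f,'w1.png');blanks(f,.018);to(.565,-.2815,.03)
E
```

```text
time_s: 1.07
position: [0.566, -0.2837, 0.1302]
tool_rot: [[0.167, 0.986, -0.0], [0.986, -0.167, 0.0], [0.0, -0.0, -1.0]]
ft_force: [-0.3, 0.2, 0.6]
grip_width: 0.0599
gripper_force: 0.0
blank [483  13  20  36 322] c 0.7653 -0.193 r 0.0123 z 0.0182
blank [ 237  158   44   43 1471] c 0.5651 -0.2789 r 0.0201 z 0.0173
blank [131 282  21  18 140] c 0.4277 -0.3751 r 0.0154 z 0.0169
at [ 0.5657 -0.282   0.1301] tool d [ 0.0003 -0.0006  0.1001] yaw 0.1669 F [0.2 0.5 0.8] w 0.06016613164035435
```

View pics/w1.png

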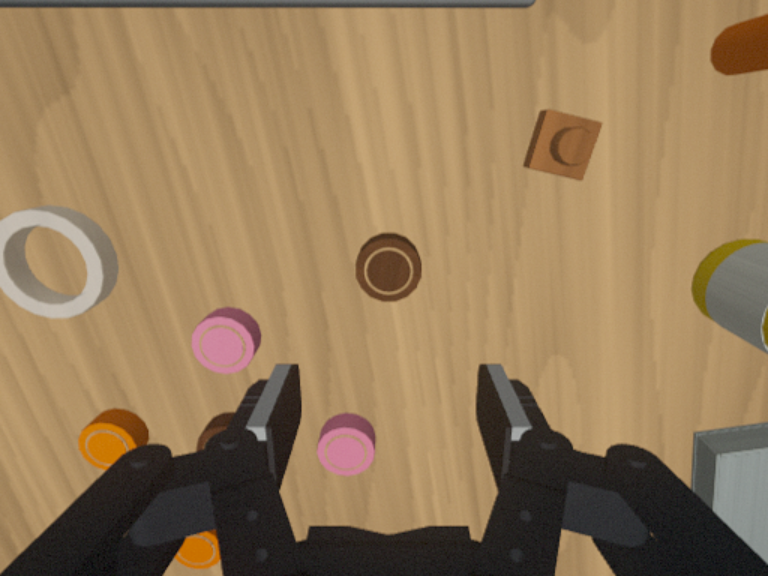

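Run:
```python
from h import *
f=load('wrist');h=cv2.cvtColor(f['img'],cv2.COLOR_RGB2GRAY)
cv2.imwrite('pics/x.png',h)
print(plane(f,388.5/1.5,271.5/1.5,.018).round(4), [plane(f,a/1.5,b/1.5,.018).round(4) for a,b in((364,271),(413,271),(388,247),(388,296))])
p=plane(f,388.5/1.5,271.5/1.5,.018);to(p[0],p[1],.036)
```

```text
[ 0.5654 -0.2802  0.018 ] [array([ 0.5511, -0.2775,  0.018 ]), array([ 0.5797, -0.2823,  0.018 ]), array([ 0.5676, -0.2655,  0.018 ]), array([ 0.5625, -0.2954,  0.018 ])]
at [ 0.5657 -0.282   0.1301] tool d [ 0.0016 -0.0005  0.0941] yaw 0.1669 F [0.2 0.5 0.8] w 0.06016613164035435
```

```bash
python3 -m inch '[[0.001, -0.0005, 0.033, 0, 0, 0], [0.0005, 0, 0.034, 0, 0, 0], [0, 0, 0.034, 0, 0, 0], [0, 0, 0, 0, 0, 0], [0, 0, 0, 0, 0, 0]]' | grep -E "pos|force"; python3 -m inch '[[0, 0, 0, 0, 0, 0], [0, 0, 0, 0, 0, 0], [0, 0, 0, 0, 0, 0], [0, 0, 0, 0, 0, 0], [0, 0, 0, 0, 0, 0]]' .03
python3 - <<'E'
from h import *
f=grab('side');save(f,'s1.png');to(.5262,-.0113,.2)
cv2.imwrite('pics/s1c.png',cv2.resize(f['img'][110:220,190:320,::-1],None,fx=5,fy=5,interpolation=2))
E
```

```text
position: [0.5651, -0.278, 0.0292]
ft_force: [1.0, 0.5, 0.1]
gripper_force: 0.0
time_s: 2.12
position: [0.5667, -0.2807, 0.0314]
tool_rot: [[0.166, 0.986, 0.002], [0.986, -0.166, -0.001], [-0.001, 0.002, -1.0]]
ft_force: [0.1, -1.1, 0.2]
grip_width: 0.0299
gripper_force: 0.0
at [ 0.5664 -0.2806  0.031 ] tool d [ 0.2588 -0.0842 -0.1693] yaw 0.167 F [ 0.  -0.2  0.7] w 0.029897488363721643
```

View pics/s1c.png

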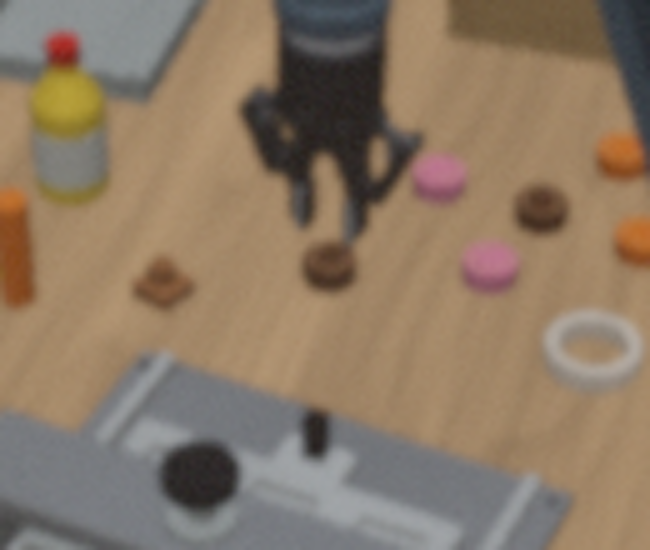

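The side crop shows the blank still at its old pixel (255,163), with the closed finger tips standing behind or above it; check by projection.

Run:
```python
from h import *
f=load('side')
for z in (.006,.012,.018,.025):
  for s in(-1,1): print(z,s,np.round(proj(f,(.5664+s*.018,-.2806-s*.003,z)),1))
print(proj(f,(.5654,-.2802,.009)),proj(f,(.5654,-.2802,.018)))
f=grab('wrist');save(f,'w2.png');h=f
```

```text
0.006 -1 [260.  165.3]
0.006 1 [250.8 162.5]
0.012 -1 [260. 164.]
0.012 1 [250.8 161.2]
0.018 -1 [260.  162.7]
0.018 1 [250.8 159.9]
0.025 -1 [260.  161.2]
0.025 1 [250.8 158.4]
(np.float64(255.61456532728087), np.float64(163.36407695111993)) (np.float64(255.64275251681178), np.float64(161.4227155359805))
```

View pics/w2.png

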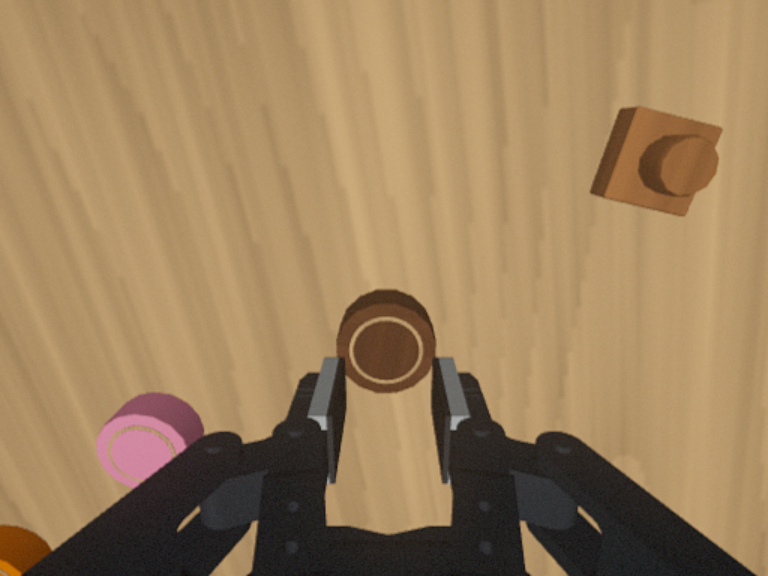

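Run:
```python
from h import *
f=load('wrist')
for a,b in((335,362),(333,380),(442,362),(448,380),(335,420),(448,420),(387,350),(320,420)): print(a,b,dep(f,a/1.5,b/1.5).round(4))
```

```text
335 362 [ 0.5506 -0.2674  0.0459]
333 380 [ 0.5511 -0.2677  0.0569]
442 362 [ 0.5852 -0.2726  0.047 ]
448 380 [ 0.5857 -0.2726  0.0585]
335 420 [ 0.552  -0.2733  0.0698]
448 420 [ 0.5833 -0.2736  0.0767]
387 350 [ 0.5657 -0.2804  0.0167]
320 420 [ 0.5496 -0.2685  0.0759]
```

Run:
```python
from h import *
f=load('wrist');s=robot.get_state();R=s['tool_rot'];p=s['position']
print(ray(f,256,192)[0],p, 'cam in tool',R.T@(ray(f,256,192)[0]-p))
for a in(-.02,-.01,0,.01,.02,.025):print(a,np.round([1.5*np.array(proj(f,p+R@[.011,y,a])) for y in(-.015,.015)],0).tolist())
P=cloud(f)
for u in (222,224,226):print(u,[(v,P[v,u,2].round(3)) for v in range(232,252,1)])
```

```text
[ 0.57972862 -0.19903844  0.18105095] [ 0.56625715 -0.280527    0.03071286] cam in tool [ 8.25238240e-02 -1.32028321e-04 -1.50376889e-01]
-0.02 [[341.0, 367.0], [436.0, 367.0]]
-0.01 [[344.0, 353.0], [433.0, 353.0]]
0 [[347.0, 340.0], [430.0, 340.0]]
0.01 [[349.0, 329.0], [428.0, 329.0]]
0.02 [[351.0, 319.0], [426.0, 319.0]]
0.025 [[352.0, 314.0], [425.0, 314.0]]
222 [(232, np.float64(-0.001)), (233, np.float64(-0.001)), (234, np.float64(-0.001)), (235, np.float64(-0.001)), (236, np.float64(-0.001)), (237, np.float64(-0.001)), (238, np.float64(0.043)), (239, np.float64(0.044)), (240, np.float64(0.045)), (241, np.float64(0.047)), (242, np.float64(0.048)), (243, np.float64(0.05)), (244, np.float64(0.049)), (245, np.float64(0.052)), (246, np.float64(0.052)), (247, np.float64(0.053)), (248, np.float64(0.052)), (249, np.float64(0.055)), (250, np.float64(0.055)), (251, np.float64(0.056))]
224 [(232, np.float64(0.016)), (233, np.float64(0.016)), (234, np.float64(0.016)), (235, np.float64(0.018)), (236, np.float64(0.016)), (237, np.float64(0.015)), (238, np.float64(0.044)), (239, np.float64(0.044)), (240, np.float64(0.045)), (241, np.float64(0.047)), (242, np.float64(0.049)), (243, np.float64(0.048)), (244, np.float64(0.05)), (245, np.float64(0.05)), (246, np.float64(0.052)), (247, np.float64(0.052)), (248, np.float64(0.052)), (249, np.float64(0.054)), (250, np.float64(0.054)), (251, np.float64(0.056))]
226 [(232, np.float64(0.016)), (233, np.float64(0.017)), (234, np.float64(0.017)), (235, np.float64(0.018)), (236, np.float64(0.018)), (237, np.float64(0.018)), (238, np.float64(0.044)), (239, np.float64(0.044)), (240, np.float64(0.046)), (241, np.float64(0.047)), (242, np.float64(0.046)), (243, np.float64(0.048)), (244, np.float64(0.05)), (245, np.float64(0.05)), (246, np.float64(0.052)), (247, np.float64(0.054)), (248, np.float64(0.053)), (249, np.float64(0.054)), (250, np.float64(0.055)), (251, np.float64(0.056))]
```

Two views agree that the tips stand about 13 mm behind the reported TCP (tip z ≈ 0.044 at TCP z 0.031), so the fingers closed above the blank. I'll use the measured offset instead of the stated one.

```bash
python3 -m inch '[[0, -0.001, 0, 0, 0, 0], [0, 0, 0, 0, 0, 0], [0, 0, 0.01, 0, 0, 0], [0, 0, 0.01, 0, 0, 0], [0, 0, 0.01, 0, 0, 0], [0, 0, 0.005, 0, 0, 0], [0, 0, 0, 0, 0, 0]]' .06 | grep -E "pos|force"; python3 -m inch '[[0, 0, 0, 0, 0, 0], [0, 0, 0, 0, 0, 0], [0, 0, 0, 0, 0, 0], [0, 0, 0, 0, 0, 0]]' .03
python3 - <<'E'
from h import *
f=grab('wrist');save(f,'w3.png');P=cloud(f)
for u in (216,218,220,222,224,226):
    c=P[225:260,u,2];print(u,c[::3].round(3))
to(.5262,-.0113,.2)
E
```

```text
position: [0.5636, -0.2791, -0.0076]
ft_force: [-1.0, -0.4, -0.0]
gripper_force: 0.0
time_s: 3.13
position: [0.5655, -0.2804, -0.0044]
tool_rot: [[0.166, 0.986, 0.001], [0.986, -0.166, -0.001], [-0.001, 0.001, -1.0]]
ft_force: [0.7, 0.0, 0.4]
grip_width: 0.0379
gripper_force: 60.0
216 [-0.001 -0.001 -0.001 -0.    -0.001  0.01   0.013  0.015  0.019  0.021
  0.024  0.026]
218 [-0.001 -0.001 -0.001 -0.001 -0.001  0.011  0.014  0.016  0.019  0.02
  0.02   0.02 ]
220 [ 0.146 -0.001 -0.001  0.001 -0.001  0.01   0.012  0.013  0.013  0.015
  0.018  0.018]
222 [-0.001 -0.    -0.001 -0.001 -0.001 -0.002  0.005  0.012  0.017  0.018
  0.018  0.017]
224 [-0.001 -0.001 -0.002 -0.     0.001  0.01   0.014  0.017  0.018  0.018
  0.018  0.017]
226 [-0.    -0.001 -0.001  0.005  0.009  0.014  0.017  0.019  0.018  0.017
  0.018  0.017]
at [ 0.5654 -0.2803 -0.0045] tool d [ 0.2587 -0.0831 -0.2047] yaw 0.1669 F [-0.6 -0.1  0.6] w 0.037436322774150564
```

```bash
python3 -m inch '[[0, 0, -0.02, 0, 0, 0], [0, 0, -0.04, 0, 0, 0], [0, 0, -0.04, 0, 0, 0], [0, 0, 0, 0, 0, 0]]' | grep -E "pos|grip"; python3 -m inch '[[0.037, -0.0013, 0, 0, 0, 0], [0.037, -0.0013, 0, 0, 0, 0], [0.037, -0.0013, 0, 0, 0, 0], [0.037, -0.0013, 0, 0, 0, 0], [0.037, -0.0013, 0, 0, 0, 0], [0.037, -0.0013, 0, 0, 0, 0], [0.037, -0.0013, 0, 0, 0, 0], [0, 0, 0, 0, 0, 0]]'
python3 - <<'E'
from h import *
f=grab('wrist');save(f,'w4.png');to(.5995,-.023,.035)
P=cloud(f);h=cv2.cvtColor(f['img'],cv2.COLOR_RGB2HSV)
# held blank top = TCP+.0225
blanks(f,robot.get_state()['position'][2]+.0225)
to(.5995,-.023,.035)
E
```

```text
position: [0.5695, -0.2832, 0.1039]
grip_width: 0.0378
gripper_force: 60.2
time_s: 4.18
position: [0.5992, -0.0165, 0.0953]
tool_rot: [[0.161, 0.987, 0.001], [0.987, -0.161, 0.003], [0.003, 0.0, -1.0]]
ft_force: [-0.3, -0.7, 0.1]
grip_width: 0.0376
gripper_force: 60.2
at [ 0.5992 -0.0195  0.0952] tool d [-0.0035  0.0008  0.0602] yaw 0.1618 F [ 0.4  0.  -0.3] w 0.037809803910260995
blank [ 219  226   81   75 2238] c 0.599 -0.0151 r 0.021 z 0.117
blank [ 233  245   53   46 1932] c 0.5989 -0.0162 r 0.0129 z 0.1177
at [ 0.5992 -0.0195  0.0952] tool d [-0.0035  0.0008  0.0602] yaw 0.1618 F [ 0.4  0.  -0.3] w 0.037809803910260995
```

View pics/w4.png

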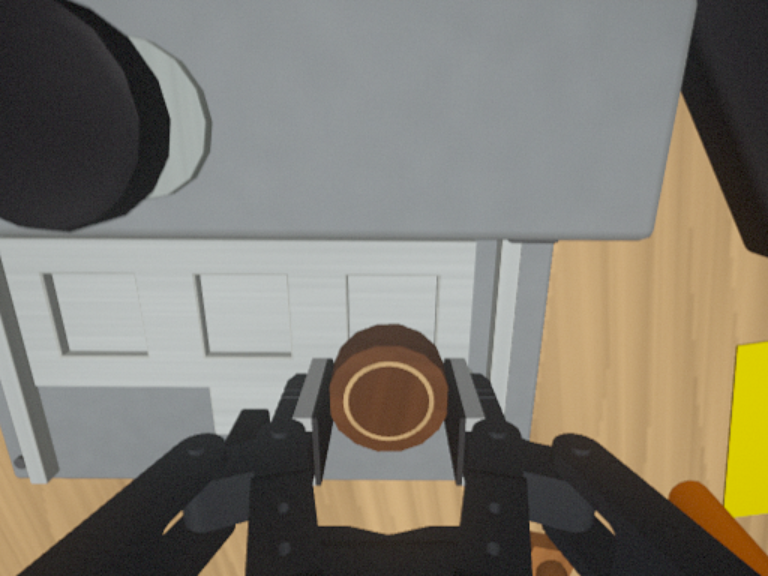

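Run:
```python
from h import *
f=load('wrist');s=robot.get_state();R=s['tool_rot']
a=plane(f,348/1.5,275/1.5,.03);b=plane(f,438/1.5,275/1.5,.03);c=plane(f,389.5/1.5,401/1.5,.1177)
# neighbouring pocket full: bottom-left etc
q=[plane(f,x/1.5,y/1.5,.03) for x,y in((198,275),(288,275),(291,355),(205,355))]
print('top mid',(a+b)/2,'width',np.linalg.norm(a-b),'blank',c,'p1',np.mean(q,0))
u=np.array([.168,.986,0]);pc=(a+b)/2-u*.0225;print('pocket2',pc.round(4),'move tool',(R.T@(pc-c)).round(4))
to(*pc[:2],.035)
```

```text
top mid [ 0.6036888  -0.00153381  0.03      ] width 0.04404132905936492 blank [ 0.59939354 -0.0160244   0.1177    ] p1 [ 0.52684737 -0.01101206  0.03      ]
pocket2 [ 0.5999 -0.0237  0.03  ] move tool [-0.0076  0.0017  0.0877]
at [ 0.5992 -0.0195  0.0952] tool d [-0.0041  0.0013  0.0602] yaw 0.1618 F [ 0.4  0.  -0.3] w 0.037809803910260995
```

```bash
python3 -m inch '[[-0.0035, 0.0015, 0, 0, 0, 0], [0, 0, 0.025, 0, 0, 0], [0, 0, 0, 0, 0, 0], [0, 0, 0, 0, 0, 0]]' >/dev/null
python3 - <<'E'
from h import *
for i in range(3): to(.5998,-.0235,.032); grab('wrist')
E
```

```text
at [ 0.5987 -0.0284  0.0689] tool d [0.005  0.0004 0.0369] yaw 0.169 F [ 0.5 -0.1 -0.2] w 0.03826467093833601
at [ 0.5996 -0.0284  0.0699] tool d [ 0.0049 -0.0006  0.0379] yaw 0.1689 F [-0.5 -0.5  0.8] w 0.037517513553755336
at [ 0.6002 -0.0283  0.0705] tool d [ 0.0047 -0.0012  0.0385] yaw 0.1687 F [0.2 0.4 0.3] w 0.03773326876131753
```

```bash
python3 -m inch '[[0.0048, -0.0005, 0.015, 0, 0, 0], [0, 0, 0.01, 0, 0, 0], [0, 0, 0.0115, 0, 0, 0], [0, 0, 0, 0, 0, 0], [0, 0, 0, 0, 0, 0], [0, 0, 0, 0, 0, 0]]' >/dev/null
python3 - <<'E'
from h import *
to(.5998,-.0235,.032); to(.5998,-.0235,.0275);f=grab('wrist');save(f,'w5.png');blanks(f,.0545)
E
```

```text
at [ 0.6005 -0.0223  0.0337] tool d [-0.0013 -0.0005  0.0017] yaw 0.167 F [ 0.4  0.  -1. ] w 0.03720710482573966
at [ 0.6005 -0.0223  0.0337] tool d [-0.0013 -0.0005  0.0062] yaw 0.167 F [ 0.4  0.  -1. ] w 0.03720710482573966
blank [ 219  224   80   77 4266] c 0.5998 -0.0198 r 0.0212 z 0.0558
```

View pics/w5.png

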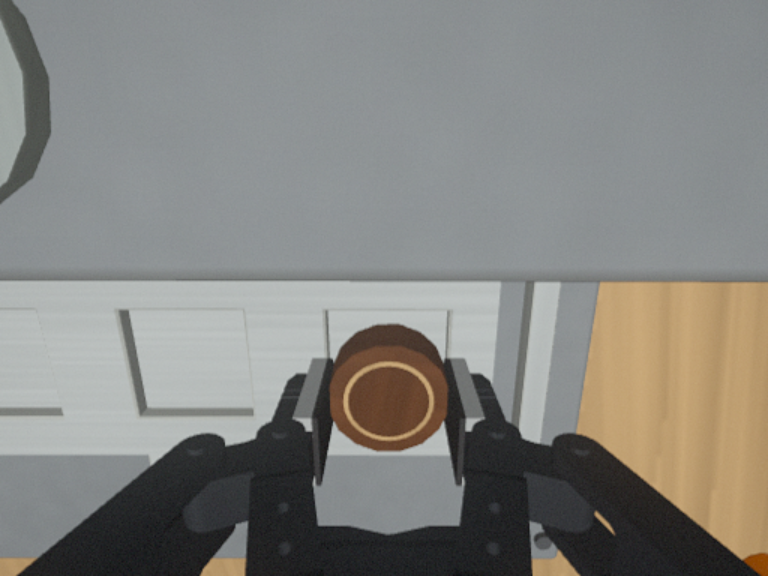

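```bash
python3 - <<'E'
from h import *
f=load('wrist');u=np.array([.168,.986,0])
a=plane(f,325.5/1.5,310/1.5,.03);b=plane(f,450/1.5,310/1.5,.03);c=plane(f,389.5/1.5,401/1.5,.0558)
print((a+b)/2-u*.0225,np.linalg.norm(a-b),c); to(.6,-.0245,.0285)
E
python3 -m inch '[[-0.0015, -0.0005, 0.003, 0, 0, 0], [0, 0, 0.002, 0, 0, 0], [0, 0, 0, 0, 0, 0], [0, 0, 0, 0, 0, 0]]'
```

```text
[ 0.59982509 -0.02333265  0.03      ] 0.04464528450662969 [ 0.60068214 -0.02201505  0.0558    ]
at [ 0.6008 -0.0223  0.034 ] tool d [-0.0023 -0.0004  0.0055] yaw 0.167 F [ 0.3  0.5 -0.3] w 0.03758707802846154
time_s: 5.6
position: [0.5995, -0.0235, 0.0285]
tool_rot: [[0.166, 0.986, -0.0], [0.986, -0.166, 0.0], [0.0, -0.0, -1.0]]
ft_force: [0.5, 0.1, 0.2]
grip_width: 0.0374
gripper_force: 60.2
```

```bash
python3 -m inch '[[0, 0, 0, 0, 0, 0], [0, 0, 0, 0, 0, 0], [0, 0, 0, 0, 0, 0], [0, 0, -0.02, 0, 0, 0], [0, 0, -0.04, 0, 0, 0], [0, 0, -0.04, 0, 0, 0], [0, 0, 0, 0, 0, 0], [0, 0, 0, 0, 0, 0]]' .055|grep pos
python3 - <<'E'
from h import *
f=grab('wrist');blanks(f,.041);f=grab('side');blanks(f,.0225,.012);save(f,'s2.png');to(.4335,-.39,.1)
E
```

```text
position: [0.6018, -0.0239, 0.1318]
blank [ 232  167   47   46 1592] c 0.5994 -0.0221 r 0.0201 z 0.0404
blank [280 110  55  15 296] c 0.4497 -0.6167 r 0.1108 z 0.0224
blank [145 193  24  41 433] c 0.7889 0.0669 r 0.0922 z 0.0303
at [ 0.5991 -0.0234  0.1281] tool d [-0.389  -0.1024  0.0282] yaw 0.1669 F [-0.3  0.2 -0.2] w 0.055396004362174026
```

```bash
python3 -m inch '[[-0.0385, -0.0102, 0, 0, 0, 0], [-0.0385, -0.0102, 0, 0, 0, 0], [-0.0385, -0.0102, 0, 0, 0, 0], [-0.0385, -0.0102, 0, 0, 0, 0], [-0.0385, -0.0102, 0, 0, 0, 0]]' >/dev/null; python3 -m inch '[[-0.0385, -0.0102, 0, 0, 0, 0], [-0.0385, -0.0102, 0, 0, 0, 0], [-0.0385, -0.0102, 0, 0, 0, 0], [-0.0385, -0.0102, 0, 0, 0, 0], [-0.0385, -0.0102, 0, 0, 0, 0], [0, 0, 0.02, 0, 0, 0], [0, 0, 0, 0, 0, 0], [0, 0, 0, 0, 0, 0]]'|grep pos
python3 - <<'E'
from h import *
f=grab('wrist');save(f,'w6.png');blanks(f,.018,.003);to(.4335,-.39,0)
E
```

```text
position: [0.4333, -0.3846, 0.1058]
blank [ 237  173   48   46 1632] c 0.4333 -0.3874 r 0.0201 z 0.0174
at [ 0.4343 -0.3846  0.107 ] tool d [-0.0058  0.0004  0.1069] yaw 0.167 F [ 1.1 -0.1 -0.4] w 0.05505187867378769
```

View pics/w6.png

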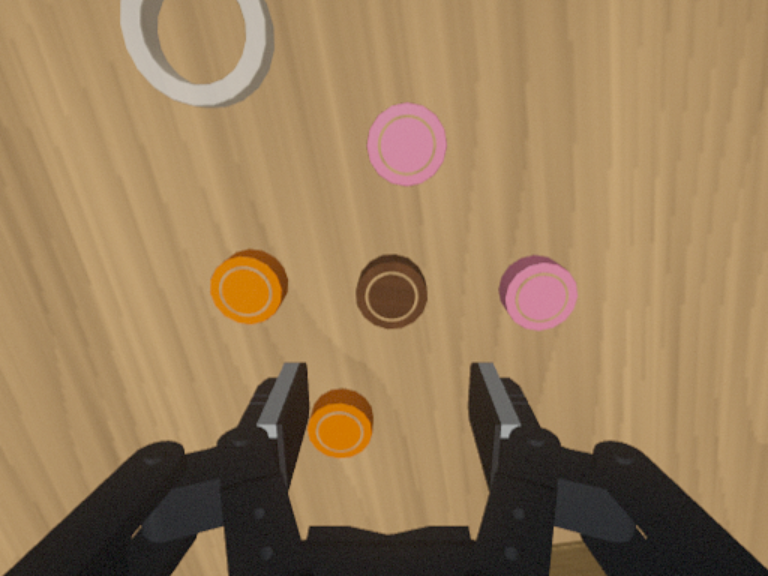

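Run:
```python
from h import *
f=load('wrist');p=plane(f,391.5/1.5,296/1.5,.018);print(p);to(p[0],p[1],-.0045)
```

```text
[ 0.43376564 -0.38809594  0.018     ]
at [ 0.4343 -0.3846  0.107 ] tool d [-0.0039  0.0004  0.1114] yaw 0.167 F [ 1.1 -0.1 -0.4] w 0.05505187867378769
```

```bash
python3 -m inch '[[-0.0035, 0.0004, 0.03, 0, 0, 0], [0, 0, 0.03, 0, 0, 0], [0, 0, 0.03, 0, 0, 0], [0, 0, 0.012, 0, 0, 0], [0, 0, 0, 0, 0, 0], [0, 0, 0, 0, 0, 0], [0, 0, 0, 0, 0, 0]]'|grep pos;python3 - <<'E'
from h import *
to(.4337,-.388,-.0045)
E
```

```text
position: [0.4361, -0.3903, 0.0083]
at [ 0.4361 -0.3903  0.0083] tool d [ 0.0019 -0.0028  0.0128] yaw 0.166 F [1.2 0.4 0.2] w 0.054841183262185136
```

```bash
python3 -m inch '[[0.0015, -0.0022, 0.006, 0, 0, 0], [0, 0, 0.0055, 0, 0, 0], [0, 0, 0, 0, 0, 0], [0, 0, 0, 0, 0, 0], [0, 0, 0, 0, 0, 0]]'|grep pos;python3 -m inch '[[0, 0, 0, 0, 0, 0], [0, 0, 0, 0, 0, 0], [0, 0, 0, 0, 0, 0], [0, 0, 0, 0, 0, 0]]' .03|grep -E "pos|grip"
python3 - <<'E'
from h import *
f=grab('wrist');blanks(f,.018)
P=cloud(f)
print([c.round(3).tolist() for c in P[225:260:3,218:227:4,2].T])
to(.4526,.002,.0)
E
```

```text
position: [0.4329, -0.388, -0.0048]
position: [0.4332, -0.3883, -0.0043]
grip_width: 0.0376
gripper_force: 60.4
blank [ 215  226   89   75 4402] c 0.4329 -0.3891 r 0.0242 z 0.0174
blank [122 235  16  37 141] c 0.3724 -0.3719 r 0.01 z 0.0147
blank [189 249  16  14 108] c 0.4053 -0.3764 r 0.0051 z 0.0183
[[-0.0, -0.001, -0.001, -0.001, -0.0, 0.01, 0.012, 0.016, 0.02, 0.019, 0.021, 0.02], [-0.001, -0.002, -0.003, 0.0, -0.0, -0.002, 0.004, 0.013, 0.016, 0.016, 0.017, 0.017], [0.001, 0.0, -0.001, 0.003, 0.007, 0.011, 0.016, 0.017, 0.018, 0.017, 0.017, 0.017]]
at [ 0.4332 -0.3883 -0.0043] tool d [ 0.3881 -0.0458 -0.0047] yaw 0.167 F [-0.4 -0.2  6.2] w 0.037649031284549814
```

```bash
python3 -m inch '[[0, 0, -0.02, 0, 0, 0], [0, 0, -0.04, 0, 0, 0], [0, 0, -0.04, 0, 0, 0], [0.0388, -0.0046, 0, 0, 0, 0], [0.0388, -0.0046, 0, 0, 0, 0], [0.0388, -0.0046, 0, 0, 0, 0], [0.0388, -0.0046, 0, 0, 0, 0], [0.0388, -0.0046, 0, 0, 0, 0]]' | grep grip; python3 -m inch '[[0.0388, -0.0046, 0, 0, 0, 0], [0.0388, -0.0046, 0, 0, 0, 0], [0.0388, -0.0046, 0, 0, 0, 0], [0.0388, -0.0046, 0, 0, 0, 0], [0.0388, -0.0046, 0, 0, 0, 0], [0, 0, 0.025, 0, 0, 0], [0, 0, 0, 0, 0, 0], [0, 0, 0, 0, 0, 0]]'| grep -E "pos|grip";  python3 -m inch '[[0, 0, 0, 0, 0, 0], [0, 0, 0, 0, 0, 0], [0, 0, 0, 0, 0, 0]]'>/dev/null
python3 - <<'E'
from h import *
f=grab('wrist');save(f,'w7.png');to(.4526,.002,.0285)
E
```

```text
grip_width: 0.0374
gripper_force: 60.2
position: [0.4509, 0.0029, 0.0693]
grip_width: 0.0374
gripper_force: 60.3
at [0.4526 0.0012 0.0706] tool d [ 0.0008 -0.0002  0.0421] yaw 0.1691 F [-0.1 -0.4 -0.5] w 0.037546227209617984
```

View pics/w7.png

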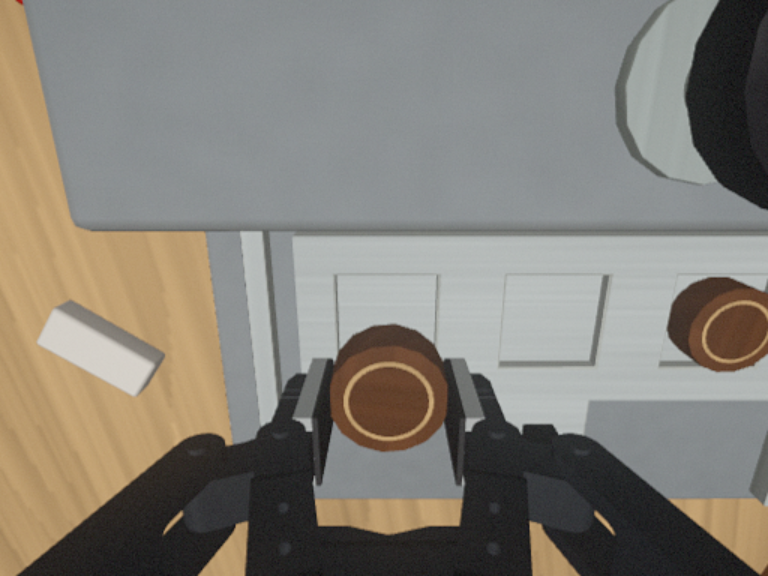

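Run:
```python
from h import *
f=load('wrist');u=np.array([.168,.986,0])
a=plane(f,336/1.5,274/1.5,.03);b=plane(f,437/1.5,274/1.5,.03);p=(a+b)/2-u*.0225
print(p,np.linalg.norm(a-b),plane(f,389/1.5,401/1.5,.093)); to(p[0],p[1],.0285)
```

```text
[0.45186508 0.00209668 0.03      ] 0.04375305088052082 [0.45270067 0.001481   0.093     ]
at [0.4526 0.0012 0.0706] tool d [ 0.0008 -0.0009  0.0421] yaw 0.1691 F [-0.1 -0.4 -0.5] w 0.037546227209617984
```

```bash
python3 -m inch '[[0.0008, -0.0006, 0.015, 0, 0, 0], [0, 0, 0.015, 0, 0, 0], [0, 0, 0.012, 0, 0, 0], [0, 0, 0, 0, 0, 0], [0, 0, 0, 0, 0, 0], [0, 0, 0, 0, 0, 0]]'|grep -E "pos|force"
python3 - <<'E'
from h import *
to(.4522,.002,.0285)
E
```

```text
position: [0.4522, 0.0028, 0.0287]
ft_force: [1.6, 0.0, 0.0]
gripper_force: 60.3
at [0.4522 0.0028 0.0287] tool d [-0.0007  0.0002  0.0002] yaw 0.1678 F [1.6 0.  0. ] w 0.0373458299894525
```

```bash
python3 -m inch '[[0, 0, 0, 0, 0, 0], [0, 0, 0, 0, 0, 0], [0, 0, 0, 0, 0, 0], [0, 0, -0.02, 0, 0, 0], [0, 0, -0.04, 0, 0, 0], [0, 0, -0.04, 0, 0, 0], [0, 0, 0, 0, 0, 0], [0, 0, 0, 0, 0, 0]]' .055|grep pos
python3 - <<'E'
from h import *
f=load('side');P=cloud(f);c=np.array([.5995,-.0234,.1285]);R=np.array([[.167,.986,0],[.986,-.167,0],[0,0,-1]])
q=(P-c)@R;m=(abs(q[...,0])<.12)&(abs(q[...,1])<.1)
for z in np.arange(.02,-.14,-.01):
    k=m&(q[...,2]<z)&(q[...,2]>z-.01);print(z.round(2),k.sum(),q[k][:,:2].min(0).round(3) if k.sum() else '',q[k][:,:2].max(0).round(3) if k.sum() else '')
f=grab('wrist');blanks(f,.041);print(robot.get_state()['joints'].round(3));to(.5153,-.0714,.1)
E
```

```text
position: [0.4536, 0.0029, 0.1308]
0.02 240 [ 0.06  -0.099] [0.12  0.078]
0.01 5 [ 0.097 -0.084] [ 0.101 -0.073]
0.0 8 [ 0.095 -0.096] [ 0.115 -0.066]
-0.01 53 [-0.007 -0.098] [0.116 0.034]
-0.02 163 [-0.009 -0.099] [0.117 0.043]
-0.03 38 [-0.009 -0.058] [0.095 0.044]
-0.04 37 [-0.008 -0.041] [0.012 0.042]
-0.05 25 [-0.013 -0.045] [0.012 0.049]
-0.06 70 [-0.015 -0.057] [0.015 0.063]
-0.07 80 [-0.015 -0.06 ] [0.015 0.061]
-0.08 91 [-0.02  -0.063] [0.019 0.064]
-0.09 84 [-0.017 -0.064] [0.021 0.068]
-0.1 79 [-0.014 -0.066] [0.022 0.068]
-0.11 160 [-0.013 -0.067] [0.023 0.069]
-0.12 66 [-0.011 -0.065] [0.014 0.063]
-0.13 19 [-0.011 -0.038] [ 0.027 -0.019]
blank [ 233  168   47   46 1569] c 0.4518 0.0038 r 0.0202 z 0.0403
blank [ 410  169   49   46 1629] c 0.5974 -0.022 r 0.0208 z 0.0402
[-0.24   0.173  1.896  0.     1.069 -0.074]
at [0.452  0.0032 0.129 ] tool d [-0.0631  0.0747  0.0292] yaw 0.1668 F [ 0.3 -0.  -0.3] w 0.05523777274770065
```

Run:
```python
from h import *
c=np.array([.5995,-.0234,.1285]);R=np.array([[.167,.986,0],[.986,-.167,0],[0,0,-1]])
f=load('side');q=(cloud(f)-c)@R;m=(abs(q[...,0])<.13)&(abs(q[...,1])<.1)
for z in np.arange(-.12,-.25,-.01):
    k=m&(q[...,2]<z)&(q[...,2]>z-.01);print(z.round(2),k.sum(),q[k][:,:2].min(0).round(3) if k.sum() else '',q[k][:,:2].max(0).round(3) if k.sum() else '')
f=load('wrist');P=cloud(f);h=cv2.cvtColor(f['img'],cv2.COLOR_RGB2HSV)
m=((h[...,2]<70)&(abs(P[...,2]-.0615)<.006)).astype(np.uint8);k,l,st,c=cv2.connectedComponentsWithStats(m)
for i in range(1,k):
    if st[i,4]>40:
        t=P[l==i];r=cv2.minAreaRect(t[:,:2].astype(np.float32)*1000);print('tab',np.round(np.hstack([r[0],r[1],r[2]]),1),np.median(t[:,2]))
```

```text
-0.12 66 [-0.011 -0.065] [0.014 0.063]
-0.13 19 [-0.011 -0.038] [ 0.027 -0.019]
-0.14 67 [-0.015 -0.037] [0.038 0.026]
-0.15 69 [-0.011 -0.037] [0.041 0.025]
-0.16 80 [-0.014 -0.038] [0.042 0.032]
-0.17 75 [-0.011 -0.038] [0.04  0.028]
-0.18 117 [-0.025 -0.037] [0.039 0.034]
-0.19 25 [ 0.007 -0.035] [0.037 0.016]
-0.2 93 [-0.014 -0.039] [0.04  0.029]
-0.21 71 [-0.012 -0.039] [0.041 0.027]
-0.22 96 [-0.022 -0.039] [0.04  0.028]
-0.23 76 [-0.008 -0.038] [0.04  0.028]
-0.24 85 [-0.008 -0.038] [0.041 0.024]
```

```bash
python3 -m inch '[[-0.0315, 0.024, 0, 0, 0, 0], [-0.0315, 0.024, 0, 0, 0, 0], [0, 0.0265, 0, 0, 0, 0], [0, 0, 0, 0, 0, 0], [0, 0, 0, 0, 0, 0], [0, 0, 0, 0, 0, 0], [0, 0, 0, 0, 0, 0]]' .04|grep pos;python3 - <<'E'
from h import *
f=grab('wrist');P=cloud(f);h=cv2.cvtColor(f['img'],cv2.COLOR_RGB2HSV)
m=((h[...,2]<70)&(abs(P[...,2]-.0615)<.006)).astype(np.uint8);k,l,st,c=cv2.connectedComponentsWithStats(m)
for i in range(1,k):
    if st[i,4]>40:
        t=P[l==i];r=cv2.minAreaRect(t[:,:2].astype(np.float32)*1000);print('tab',np.round(np.hstack([r[0],r[1],r[2]]),1),np.median(t[:,2]))
to(.5153,-.0714,.032)
E
```

```text
position: [0.5129, -0.0702, 0.1269]
tab [394.4  69.9  18.7   4.2   6.4] 0.06191141680973284
tab [515.3 -71.5  13.5  15.3  81.5] 0.06081374721796528
at [ 0.5132 -0.0702  0.1273] tool d [-0.0009  0.0025  0.0953] yaw 0.1661 F [ 0.4 -0.3  0. ] w 0.03975600002790303
```

```bash
python3 -m inch '[[-0.001, 0.002, 0.03, 0, 0, 0], [0, 0, 0.03, 0, 0, 0], [0, 0, 0.025, 0, 0, 0], [0, 0, 0.01, 0, 0, 0], [0, 0, 0, 0, 0, 0], [0, 0, 0, 0, 0, 0], [0, 0, 0, 0, 0, 0]]'|grep -E "pos|force"; python3 -m inch '[[0, 0, 0, 0, 0, 0], [0, 0, 0, 0, 0, 0], [0, 0, 0, 0, 0, 0], [0, 0, 0, 0, 0, 0], [0, 0, 0, 0, 0, 0]]' .0;python3 - <<'E'
from h import *
to(.5153+.092*.168,-.0714+.092*.986,.032)
E
```

```text
position: [0.5174, -0.0727, 0.0345]
ft_force: [0.4, 0.6, 0.3]
gripper_force: 0.0
time_s: 13.37
position: [0.5155, -0.0724, 0.0346]
tool_rot: [[0.166, 0.986, -0.001], [0.986, -0.166, -0.0], [-0.0, -0.001, -1.0]]
ft_force: [-7.1, 0.6, 9.4]
grip_width: 0.0146
gripper_force: 59.0
at [ 0.5155 -0.0724  0.0346] tool d [ 0.093  -0.0002  0.0026] yaw 0.1667 F [-7.1  0.6  9.4] w 0.014616709830129597
```

```bash
python3 -m inch '[[0.01, 0, 0, 0, 0, 0], [0.012, 0, 0, 0, 0, 0], [0.012, 0, 0, 0, 0, 0], [0.012, 0, 0, 0, 0, 0], [0.012, 0, 0, 0, 0, 0], [0.012, 0, 0, 0, 0, 0], [0.012, 0, 0, 0, 0, 0], [0.008, 0, 0, 0, 0, 0]]'|grep -E "pos|ft_f|grip"; python3 -m inch '[[0.004, 0, 0, 0, 0, 0], [0, 0, 0, 0, 0, 0], [0, 0, 0, 0, 0, 0], [0, 0, 0, 0, 0, 0], [0, 0, 0, 0, 0, 0]]' |grep -E "pos|ft_f|grip"
python3 - <<'E'
from h import *
to(.5153+.092*.168,-.0714+.092*.986,.032);f=grab('scene');save(f,'sc2.png');f=grab('side');save(f,'s3.png')
E
```

```text
position: [0.5307, 0.0169, 0.0346]
ft_force: [-4.4, 2.4, 9.2]
grip_width: 0.0146
gripper_force: 58.8
position: [0.531, 0.0183, 0.0346]
ft_force: [-7.7, -8.5, 9.3]
grip_width: 0.0146
gripper_force: 59.0
at [0.531  0.0183 0.0346] tool d [ 0.001  -0.0004  0.0026] yaw 0.1661 F [-7.7 -8.5  9.3] w 0.01461091721055613
```

```bash
python3 -m inch '[[0.004, 0, 0, 0, 0, 0], [0, 0, 0, 0, 0, 0], [0, 0, 0, 0, 0, 0], [0, 0, 0, 0, 0, 0]]' |grep -E "pos|ft_f|grip"
python3 - <<'E'
from h import *
to(.5153+.092*.168,-.0714+.092*.986,.032)
E
```

```text
position: [0.531, 0.0184, 0.0346]
ft_force: [-10.8, -24.2, 10.8]
grip_width: 0.0142
gripper_force: 59.1
at [0.531  0.0184 0.0346] tool d [ 0.0009 -0.0004  0.0026] yaw 0.1651 F [-10.8 -24.2  10.8] w 0.014159173127285535
```

```bash
python3 -m inch '[[-0.006, 0, 0, 0, 0, 0], [0, 0, 0, 0, 0, 0], [0, 0, 0, 0, 0, 0], [0, 0, 0, 0, 0, 0], [0, 0, -0.04, 0, 0, 0], [0, 0, -0.04, 0, 0, 0], [0, 0, -0.04, 0, 0, 0], [0, 0, -0.03, 0, 0, 0]]' .04|grep -E "pos|ft_f|grip"; python3 -m inch '[[0.039, 0, 0, 0, 0, 0], [0.039, 0, 0, 0, 0, 0], [0.039, 0, 0, 0, 0, 0], [0.039, 0, 0, 0, 0, 0], [0.039, 0, 0, 0, 0, 0], [0, 0, 0, 0, 0, 0], [0, 0, 0, 0, 0, 0], [0, 0, 0, 0, 0, 0]]'|grep -E "pos|ft_f"
python3 - <<'E'
from h import *
f=grab('wrist');save(f,'w8.png');to(.5635,.2124,.1)
E
```

```text
position: [0.5326, 0.0189, 0.1864]
ft_force: [2.3, -0.3, -0.1]
grip_width: 0.0399
gripper_force: 0.0
position: [0.5636, 0.2108, 0.1827]
ft_force: [0.2, -0.4, 0.1]
at [0.5637 0.21   0.1828] tool d [ 0.0024 -0.0006  0.0828] yaw 0.1667 F [-0.6 -0.3 -1. ] w 0.040058550187328686
```

View pics/w8.png

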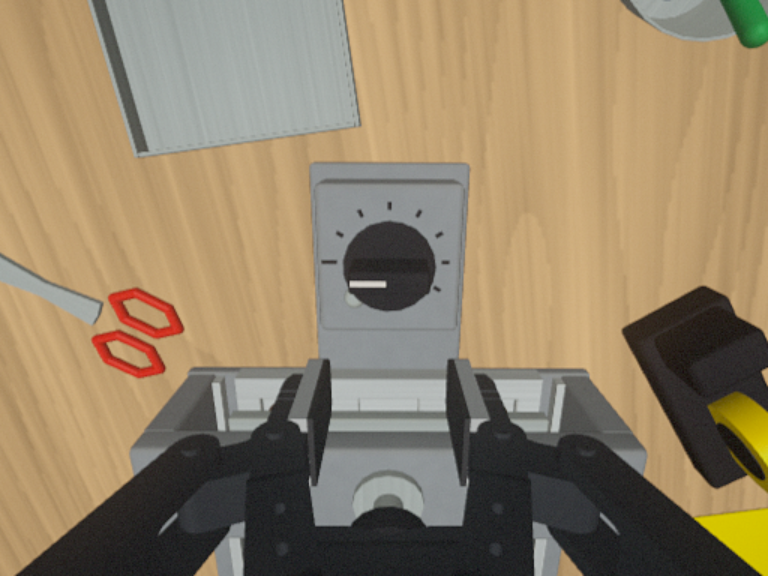

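Run:
```python
from h import *
f=load('wrist')
a=plane(f,389/1.5,266/1.5,.06);e=plane(f,349.5/1.5,284.5/1.5,.09);print('skirt',a.round(4),'ptr end',e.round(4), 'axis from ptr',(e+.022*np.array([.986,-.167,0])).round(4))
print('bar depth',dep(f,400/1.5,284/1.5).round(4),dep(f,368/1.5,284/1.5).round(4))
to(.5637,.2124,.055)
```

```text
skirt [0.5641 0.2139 0.06  ] ptr end [0.5421 0.2156 0.09  ] axis from ptr [0.5638 0.2119 0.09  ]
bar depth [0.5698 0.2112 0.0898] [0.5522 0.2138 0.0888]
at [0.5637 0.21   0.1828] tool d [ 0.0024 -0.0003  0.1278] yaw 0.1667 F [-0.6 -0.3 -1. ] w 0.040058550187328686
```

```bash
python3 -m inch '[[0.0022, 0, 0, 0, 0, -0.1], [0, 0, 0, 0, 0, -0.123], [0, 0, 0, 0, 0, -0.123], [0, 0, 0, 0, 0, -0.123], [0, 0, 0, 0, 0, -0.123], [0, 0, 0, 0, 0, -0.123], [0, 0, 0, 0, 0, -0.123], [0, 0, 0, 0, 0, -0.123]]'>/dev/null; python3 -m inch '[[0, 0, 0, 0, 0, -0.123], [0, 0, 0, 0, 0, -0.123], [0, 0, 0, 0, 0, -0.123], [0, 0, 0, 0, 0, -0.123], [0, 0, 0, 0, 0, -0.117], [0, 0, 0, 0, 0, 0], [0, 0, 0, 0, 0, 0], [0, 0, 0, 0, 0, 0]]'|grep -E "pos|rot"
python3 - <<'E'
from h import *
to(.5639,.2125,.056)
E
```

```text
position: [0.5645, 0.2117, 0.1831]
tool_rot: [[-0.985, 0.172, 0.0], [0.172, 0.985, -0.0], [-0.0, -0.0, -1.0]]
at [0.5645 0.2117 0.1831] tool d [0.0008 0.0007 0.1271] yaw -1.3982 F [0.8 0.8 0.7] w 0.04019836585254351
```

Now descend over the dial bar.

```bash
python3 -m inch '[[0.0008, 0.0007, 0.038, 0, 0, 0], [0, 0, 0.038, 0, 0, 0], [0, 0, 0.036, 0, 0, 0], [0, 0, 0.014, 0, 0, 0], [0, 0, 0, 0, 0, 0], [0, 0, 0, 0, 0, 0], [0, 0, 0, 0, 0, 0]]'|grep -E "pos|ft"; python3 -m inch '[[0, 0, 0, 0, 0, 0], [0, 0, 0, 0, 0, 0], [0, 0, 0, 0, 0, 0], [0, 0, 0, 0, 0, 0], [0, 0, 0, 0, 0, 0]]' 0;  python3 - <<'E'
from h import *
to(.5639,.2125,.056)
E
```

```text
position: [0.565, 0.2135, 0.0585]
ft_force: [-0.1, -0.3, 0.5]
time_s: 18.6
position: [0.5648, 0.2128, 0.0591]
tool_rot: [[-0.986, 0.167, 0.003], [0.167, 0.986, -0.001], [-0.003, -0.0, -1.0]]
ft_force: [-0.4, -3.5, 5.2]
grip_width: 0.0127
gripper_force: 59.7
at [0.5648 0.2128 0.0591] tool d [ 0.0009 -0.0005  0.0031] yaw -1.4029 F [-0.4 -3.5  5.2] w 0.012747631688874975
```

```bash
python3 -m inch '[[0, 0, 0, 0, 0, 0.1], [0, 0, 0, 0, 0, 0.12], [0, 0, 0, 0, 0, 0.12], [0, 0, 0, 0, 0, 0.12], [0, 0, 0, 0, 0, 0.12], [0, 0, 0, 0, 0, 0.12], [0, 0, 0, 0, 0, 0.12], [0, 0, 0, 0, 0, 0.12]]'|grep -E "pos|ft|grip";python3 -m inch '[[0, 0, 0, 0, 0, 0.12], [0, 0, 0, 0, 0, 0.12], [0, 0, 0, 0, 0, 0.12], [0, 0, 0, 0, 0, 0.12], [0, 0, 0, 0, 0, 0.12], [0, 0, 0, 0, 0, 0.12], [0, 0, 0, 0, 0, 0.12], [0, 0, 0, 0, 0, 0.12]]'|grep -E "pos|ft|grip";python3 -m inch '[[0, 0, 0, 0, 0, 0.12], [0, 0, 0, 0, 0, 0.09], [0, 0, 0, 0, 0, 0], [0, 0, 0, 0, 0, 0], [0, 0, 0, 0, 0, 0], [0, 0, 0, 0, 0, 0]]'|grep -E "pos|ft|grip";  python3 - <<'E'
from h import *
to(.5639,.2125,.056);print(robot.get_state()['torque'])
E
```

```text
position: [0.5647, 0.2124, 0.0591]
ft_force: [-1.9, -4.6, 6.4]
grip_width: 0.0131
gripper_force: 59.8
position: [0.5641, 0.2123, 0.0591]
ft_force: [-2.7, -4.7, 6.8]
grip_width: 0.0129
gripper_force: 60.0
position: [0.564, 0.2124, 0.0591]
ft_force: [-3.7, -5.3, 7.5]
grip_width: 0.0129
gripper_force: 60.0
at [0.564  0.2124 0.0591] tool d [ 0.     -0.0002  0.0031] yaw 0.7068 F [-3.7 -5.3  7.5] w 0.012901688814024995
[-0.9378143   0.62552474  0.07668115]
```

```bash
python3 -m inch '[[0, 0, 0, 0, 0, 0], [0, 0, 0, 0, 0, 0], [0, 0, 0, 0, 0, 0], [0, 0, -0.04, 0, 0, 0], [0, 0, -0.04, 0, 0, 0], [0, 0, -0.046, 0, 0, 0], [0, 0, 0, 0, 0, -0.12], [0, 0, 0, 0, 0, -0.12]]' .04|grep -E "pos|ft"; python3 -m inch '[[0, 0, 0, 0, 0, -0.12], [0, 0, 0, 0, 0, -0.12], [0, 0, 0, 0, 0, -0.06], [0, 0, 0, 0, 0, 0], [0, 0, 0, 0, 0, 0], [0, 0, 0, 0, 0, 0]]' 0.0|grep -E "pos|ft"
python3 - <<'E'
from h import *
f=grab('wrist');save(f,'w9.png');to(.5408,.0793,.2)
E
```

```text
position: [0.566, 0.2142, 0.1828]
ft_force: [-0.4, -0.5, -0.5]
position: [0.5638, 0.2136, 0.1786]
ft_force: [0.7, 0.3, 0.3]
at [0.5638 0.2135 0.1786] tool d [-1.362e-01 -1.000e-04 -2.140e-02] yaw 0.1686 F [ 0.  -0.5 -0.5] w 0.00015165591839178818
```

View pics/w9.png

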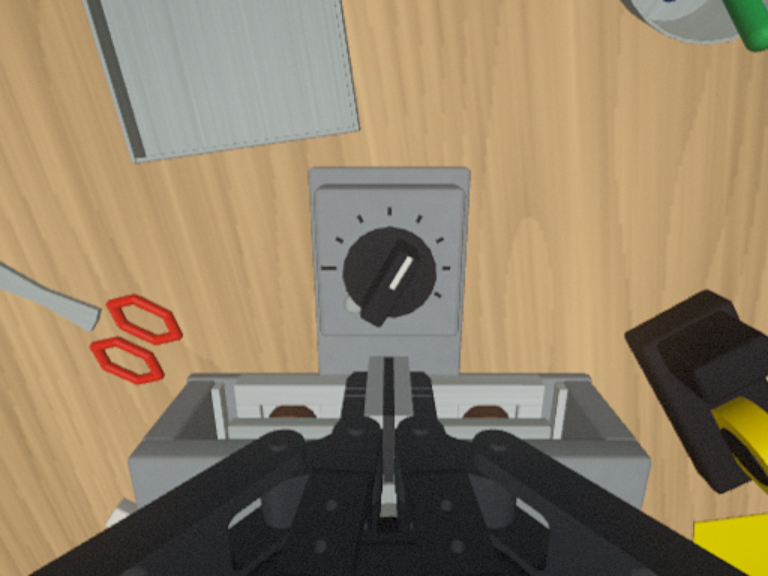

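```bash
python3 - <<'E'
from h import *
f=load('wrist');P=cloud(f);print(P[234:256:2,255,2].round(4),P[234:256:2,263,2].round(4))
E
python3 -m inch '[[-0.034, 0, 0, 0, 0, 0], [-0.034, 0, 0, 0, 0, 0], [-0.034, 0, 0, 0, 0, 0], [-0.034, 0, 0, 0, 0, 0], [0, 0, 0, 0, 0, 0], [0, 0, 0, 0, 0, 0], [0, 0, 0, 0, 0, 0]]'|grep -E "pos|ft";python3 - <<'E'
from h import *
to(.5408,.0793,.14)
E
```

```text
[0.0095 0.0104 0.1908 0.1931 0.1958 0.1966 0.199  0.2016 0.2033 0.2059
 0.2058] [0.0114 0.011  0.1906 0.1931 0.1959 0.1977 0.1994 0.2016 0.2024 0.2051
 0.2065]
position: [0.5414, 0.0795, 0.1788]
ft_force: [-0.5, 0.1, 0.1]
at [0.5414 0.0795 0.1788] tool d [-0.0003 -0.0005  0.0388] yaw 0.1687 F [-0.5  0.1  0.1] w -0.00018464158412430414
```

```bash
python3 -m inch '[[0, 0, 0.02, 0, 0, 0], [0, 0, 0.014, 0, 0, 0], [0, 0, 0.008, 0, 0, 0], [0, 0, 0.006, 0, 0, 0], [0, 0, 0.005, 0, 0, 0], [0, 0, 0, 0, 0, 0], [0, 0, 0, 0, 0, 0]]'|grep -E "pos|ft"; python3 -m inch '[[0, 0, 0.002, 0, 0, 0], [0, 0, 0.002, 0, 0, 0], [0, 0, 0, 0, 0, 0], [0, 0, 0, 0, 0, 0]]'|grep -E "pos|ft"
```

```text
position: [0.5412, 0.0806, 0.1268]
ft_force: [-3.4, 2.9, 7.1]
position: [0.5413, 0.0806, 0.1265]
ft_force: [-12.2, 1.9, 32.2]
```

```bash
python3 -m inch '[[0, 0, -0.01, 0, 0, 0], [0, 0, -0.025, 0, 0, 0], [0, 0, -0.025, 0, 0, 0], [-0.031, 0, 0, 0, 0, 0], [-0.032, 0, 0, 0, 0, 0], [0, 0, 0, 0, 0, 0], [0, 0, 0, 0, 0, 0], [0, 0, 0, 0, 0, 0]]' .04|grep -E "pos|ft"
python3 - <<'E'
from h import *
to(.531,.0184,.0346); f=grab('side'); P=cloud(f)
h=cv2.cvtColor(f['img'],cv2.COLOR_RGB2HSV);m=(h[...,2]<70)&(abs(P[...,0]-.541)<.03)&(abs(P[...,1]-.08)<.03)&(P[...,2]>.12)&(P[...,2]<.17);print('knob z',np.percentile(P[m][:,2],[50,90]))
E
```

```text
position: [0.5309, 0.0176, 0.1817]
ft_force: [-0.6, 0.3, -0.1]
at [0.5309 0.0176 0.1817] tool d [ 0.0007 -0.      0.1471] yaw 0.1676 F [-0.6  0.3 -0.1] w 0.04025232690192761
knob z [0.15068229 0.15382693]
```

```bash
python3 -m inch '[[0.0005, 0, 0.04, 0, 0, 0], [0, 0, 0.04, 0, 0, 0], [0, 0, 0.04, 0, 0, 0], [0, 0, 0.018, 0, 0, 0], [0, 0, 0.009, 0, 0, 0], [0, 0, 0, 0, 0, 0], [0, 0, 0, 0, 0, 0]]'|grep -E "pos|ft"; python3 -m inch '[[0, 0, 0, 0, 0, 0], [0, 0, 0, 0, 0, 0], [0, 0, 0, 0, 0, 0], [0, 0, 0, 0, 0, 0], [0, 0, 0, 0, 0, 0]]' 0|grep -E "pos|ft|grip"
```

```text
position: [0.5315, 0.0183, 0.0351]
ft_force: [0.1, -0.4, -0.4]
position: [0.5309, 0.0179, 0.0366]
ft_force: [-3.3, 1.0, 5.8]
grip_width: 0.0141
gripper_force: 59.0
```

```bash
python3 -m inch '[[-0.006, 0, 0, 0, 0, 0], [-0.01, 0, 0, 0, 0, 0], [-0.012, 0, 0, 0, 0, 0], [-0.012, 0, 0, 0, 0, 0], [-0.012, 0, 0, 0, 0, 0], [-0.012, 0, 0, 0, 0, 0], [-0.012, 0, 0, 0, 0, 0], [-0.012, 0, 0, 0, 0, 0]]'|grep -E "pos|ft|grip"; python3 -m inch '[[-0.012, 0, 0, 0, 0, 0], [-0.01, 0, 0, 0, 0, 0], [-0.007, 0, 0, 0, 0, 0], [0, 0, 0, 0, 0, 0], [0, 0, 0, 0, 0, 0], [0, 0, 0, 0, 0, 0], [0, 0, 0, 0, 0, 0]]'|grep -E "pos|ft|grip"
python3 - <<'E'
from h import *
to(.531-.12*.168,.0184-.12*.986,.0346)
E
```

```text
position: [0.516, -0.0693, 0.0367]
ft_force: [-2.8, 2.5, 6.8]
grip_width: 0.0145
gripper_force: 59.1
position: [0.5112, -0.0981, 0.0367]
ft_force: [-5.0, 0.1, 7.1]
grip_width: 0.0143
gripper_force: 59.2
at [ 0.5112 -0.0981  0.0367] tool d [-0.0018 -0.      0.0021] yaw 0.1671 F [-5.   0.1  7.1] w 0.014328946693765748
```

```bash
python3 -m inch '[[0, 0, 0, 0, 0, 0], [0, 0, 0, 0, 0, 0], [0, 0, 0, 0, 0, 0], [0, 0, -0.03, 0, 0, 0], [0, 0, -0.035, 0, 0, 0], [0.03, 0.025, 0, 0, 0, 0], [0.03, 0.025, 0, 0, 0, 0], [0.002, 0.025, 0, 0, 0, 0]]' .055|grep -E "pos|ft"; python3 -m inch '[[0, 0, 0, 0, 0, 0], [0, 0, 0, 0, 0, 0], [0, 0, 0, 0, 0, 0], [0, 0, 0, 0, 0, 0]]' |grep -E "pos|ft";python3 - <<'E'
from h import *
f=grab('wrist');save(f,'w10.png');blanks(f,.041);to(.5955,-.0492,.0285)
f=grab('side');save(f,'s4.png')
E
```

```text
position: [0.5975, -0.045, 0.1014]
ft_force: [0.9, -0.2, -0.8]
position: [0.5944, -0.0492, 0.0993]
ft_force: [0.1, 0.1, -0.6]
blank [  29  176   57   52 2156] c 0.4499 -0.0216 r 0.0212 z 0.0404
blank [ 234  177   53   52 1990] c 0.5948 -0.0471 r 0.0203 z 0.0404
at [ 0.5944 -0.0493  0.0995] tool d [0.0002 0.0011 0.071 ] yaw 0.1677 F [-0.6 -0.7  0.8] w 0.055105468192206596
```

View pics/w10.png

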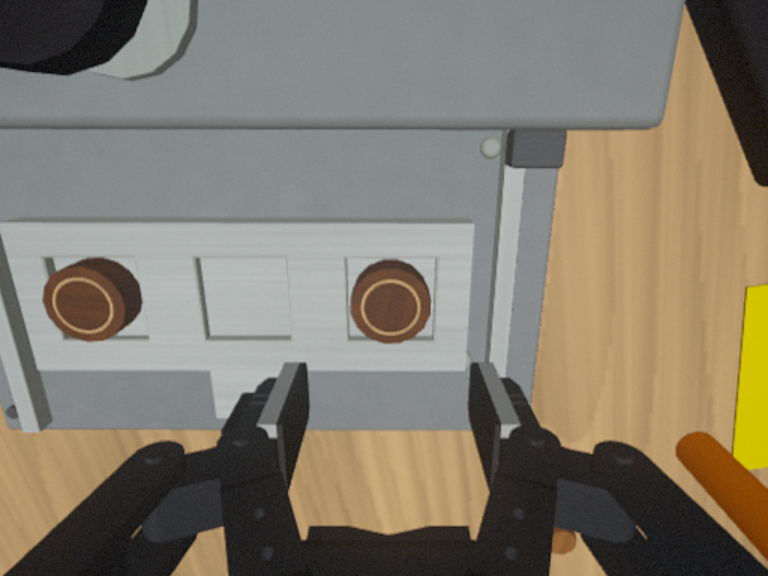

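```bash
python3 - <<'E'
from h import *
f=load('wrist');p=plane(f,390/1.5,307/1.5,.0405);print(p,plane(f,83/1.5,306/1.5,.0405));to(p[0],p[1],.0195)
E
python3 -m inch '[[0.0005, 0.0006, 0.03, 0, 0, 0], [0, 0, 0.03, 0, 0, 0], [0, 0, 0.012, 0, 0, 0], [0, 0, 0.007, 0, 0, 0], [0, 0, 0, 0, 0, 0], [0, 0, 0, 0, 0, 0], [0, 0, 0, 0, 0, 0]]' >/dev/null;python3 - <<'E'
from h import *
to(.5951,-.0488,.0195)
E
```

```text
[ 0.59494464 -0.04825001  0.0405    ] [ 0.44774483 -0.02293674  0.0405    ]
at [ 0.5946 -0.0493  0.0996] tool d [0.0011 0.0002 0.0801] yaw 0.1678 F [0.3 0.  0.6] w 0.05480030285896966
at [ 0.5974 -0.049   0.0222] tool d [-0.0002 -0.0023  0.0027] yaw 0.1671 F [0.  0.6 0.6] w 0.05534643077273807
```

```bash
python3 -m inch '[[0, -0.002, 0.002, 0, 0, 0], [0, 0, 0, 0, 0, 0], [0, 0, 0, 0, 0, 0], [0, 0, 0, 0, 0, 0]]'|grep -E "pos|ft"; python3 -m inch '[[0, 0, 0, 0, 0, 0], [0, 0, 0, 0, 0, 0], [0, 0, 0, 0, 0, 0], [0, 0, 0, 0, 0, 0]]' .03|grep -E "pos|ft|grip";python3 -m inch '[[0, 0, -0.02, 0, 0, 0], [0, 0, -0.04, 0, 0, 0], [0, 0, -0.04, 0, 0, 0], [0, 0, -0.04, 0, 0, 0], [0, 0, -0.03, 0, 0, 0], [0, 0, 0, 0, 0, 0]]' |grep -E "pos|ft|grip"
python3 - <<'E'
from h import *
to(.5,.36,.19);print(robot.get_state()['time_s'])
E
```

```text
position: [0.5945, -0.0483, 0.0192]
ft_force: [0.2, 0.4, 1.0]
position: [0.5948, -0.0484, 0.0206]
ft_force: [-3.1, 0.7, 12.4]
grip_width: 0.0374
gripper_force: 61.1
position: [0.5982, -0.0492, 0.1968]
ft_force: [1.8, -0.3, 0.4]
grip_width: 0.0373
gripper_force: 61.0
at [ 0.5982 -0.0492  0.1968] tool d [ 0.3872 -0.1649  0.004 ] yaw 0.1667 F [ 1.8 -0.3  0.4] w 0.037280589124741324
28.9667
```

```bash
python3 -m inch '[[0.035, -0.0162, 0, 0, 0, 0], [0.035, -0.0162, 0, 0, 0, 0], [0.035, -0.0162, 0, 0, 0, 0], [0.035, -0.0162, 0, 0, 0, 0], [0.035, -0.0162, 0, 0, 0, 0], [0.035, -0.0162, 0, 0, 0, 0]]'|grep -E "grip_f"; python3 -m inch '[[0.035, -0.0162, 0, 0, 0, 0], [0.035, -0.0162, 0, 0, 0, 0], [0.035, -0.0162, 0, 0, 0, 0], [0.035, -0.0162, 0, 0, 0, 0], [0.035, -0.0162, 0, 0, 0, 0], [0, 0, 0.04, 0, 0, 0], [0, 0, 0, 0, 0, 0], [0, 0, 0, 0, 0, 0]]'|grep -E "pos|grip"
python3 - <<'E'
from h import *
f=grab('wrist');save(f,'w11.png');P=cloud(f);h=cv2.cvtColor(f['img'],cv2.COLOR_RGB2HSV)
m=((h[...,1]<50)&(h[...,2]>90)&(abs(P[...,2]-.01)<.013)&(P[...,1]>.2)).astype(np.uint8);k,l,st,c=cv2.connectedComponentsWithStats(m);i=1+np.argmax(st[1:,4]);q=P[l==i]
r=cv2.minAreaRect(q[:,:2].astype(np.float32)*1000);print(st[i],np.round(np.hstack([r[0],r[1],r[2]]),1),np.median(q[:,2]));to(.487,.36,.001)
E
```

```text
position: [0.4804, 0.3605, 0.1464]
grip_width: 0.0371
gripper_force: 60.9
[  147     0   201   244 37860] [489.5 402.7 228.2 158.6  87. ] 0.002142431775667097
at [0.4821 0.3605 0.1483] tool d [0.0006 0.0052 0.1473] yaw 0.1669 F [ 0.3 -0.1  0.2] w 0.03757753943567737
```

View pics/w11.png

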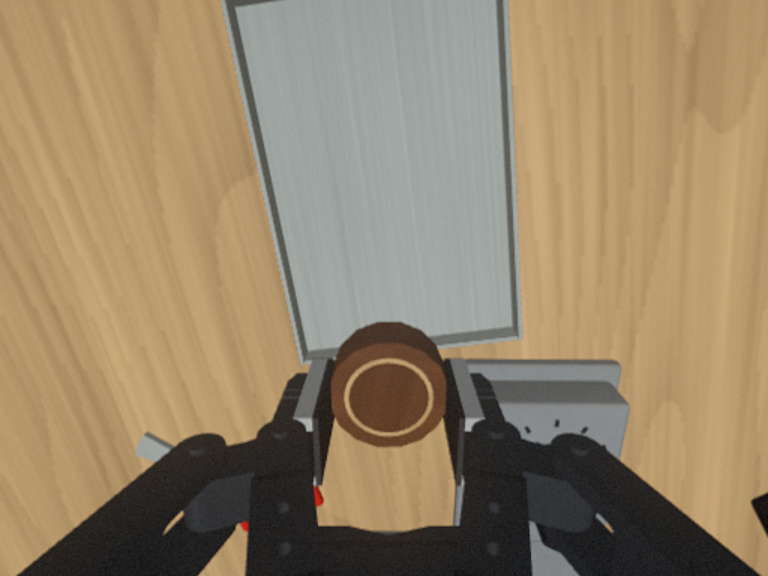

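```bash
python3 -m inch '[[0.004, 0.004, 0.035, 0, 0, 0], [0, 0, 0.04, 0, 0, 0], [0, 0, 0.035, 0, 0, 0], [0, 0, 0.022, 0, 0, 0], [0, 0, 0, 0, 0, 0], [0, 0, 0, 0, 0, 0], [0, 0, 0, 0, 0, 0]]'|grep -E "pos|ft|grip";python3 - <<'E'
from h import *
to(.487,.365,.001)
E
```

```text
position: [0.4896, 0.3645, 0.0194]
ft_force: [-0.2, 0.2, 0.3]
grip_width: 0.0375
gripper_force: 60.9
at [0.4896 0.3645 0.0194] tool d [-0.     -0.0027  0.0184] yaw 0.1683 F [-0.2  0.2  0.3] w 0.037473191948088756
```

```bash
python3 -m inch '[[0, 0, 0.01, 0, 0, 0], [0, 0, 0.007, 0, 0, 0], [0, 0, 0, 0, 0, 0], [0, 0, 0, 0, 0, 0], [0, 0, 0, 0, 0, 0]]'|grep -E "pos|ft|grip";python3 -m inch '[[0, 0, 0, 0, 0, 0], [0, 0, 0, 0, 0, 0], [0, 0, 0, 0, 0, 0], [0, 0, -0.02, 0, 0, 0], [0, 0, -0.04, 0, 0, 0], [0, 0, -0.04, 0, 0, 0], [0, 0, -0.04, 0, 0, 0], [0, 0, -0.04, 0, 0, 0]]' .055|grep -E "pos|ft|grip";python3 - <<'E'
from h import *
f=grab('wrist');blanks(f,.021);to(.4477,-.0232,.15)
E
```

```text
position: [0.4884, 0.3648, 0.0007]
ft_force: [2.7, 0.6, 3.6]
grip_width: 0.0373
gripper_force: 61.3
position: [0.4863, 0.364, 0.1809]
ft_force: [0.5, 0.3, 0.1]
grip_width: 0.0549
gripper_force: 0.0
blank [ 242  149   38   38 1087] c 0.4879 0.3658 r 0.0202 z 0.0203
at [0.4903 0.3661 0.1905] tool d [-0.3913  0.0221  0.0378] yaw 0.1665 F [2.6 0.7 6.3] w 0.05508906987168704
```

```bash
python3 -m inch '[[-0.039, 0.0022, 0, 0, 0, 0], [-0.039, 0.0022, 0, 0, 0, 0], [-0.039, 0.0022, 0, 0, 0, 0], [-0.039, 0.0022, 0, 0, 0, 0], [-0.039, 0.0022, 0, 0, 0, 0]]'>/dev/null; python3 -m inch '[[-0.039, 0.0022, 0, 0, 0, 0], [-0.039, 0.0022, 0, 0, 0, 0], [-0.039, 0.0022, 0, 0, 0, 0], [-0.039, 0.0022, 0, 0, 0, 0], [-0.039, 0.0022, 0, 0, 0, 0], [0, 0, 0.04, 0, 0, 0], [0, 0, 0.04, 0, 0, 0], [0, 0, 0, 0, 0, 0]]'>/dev/null; python3 -m inch '[[0, 0, 0, 0, 0, 0], [0, 0, 0, 0, 0, 0], [0, 0, 0, 0, 0, 0]]'|grep pos
python3 - <<'E'
from h import *
f=grab('wrist');blanks(f,.041);save(f,'w12.png');to(.4477,-.0232,.0195)
E
```

```text
position: [0.4457, -0.0238, 0.1017]
blank [ 236  175   52   52 1992] c 0.4473 -0.0211 r 0.0204 z 0.0404
at [ 0.4457 -0.0238  0.1017] tool d [0.001  0.0015 0.0822] yaw 0.1656 F [ 0.2  0.1 -0.4] w 0.05507656676728518
```

```bash
python3 -m inch '[[0.0012, 0.0012, 0.03, 0, 0, 0], [0, 0, 0.03, 0, 0, 0], [0, 0, 0.015, 0, 0, 0], [0, 0, 0.0065, 0, 0, 0], [0, 0, 0, 0, 0, 0], [0, 0, 0, 0, 0, 0], [0, 0, 0, 0, 0, 0]]' >/dev/null;python3 - <<'E'
from h import *
to(.4473,-.0226,.0195)
E
```

```text
at [ 0.4469 -0.0231  0.0195] tool d [ 0.0006  0.0003 -0.    ] yaw 0.1664 F [0.  1.  0.5] w 0.054688892368524054
```

```bash
python3 -m inch '[[0, 0, 0, 0, 0, 0], [0, 0, 0, 0, 0, 0], [0, 0, 0, 0, 0, 0], [0, 0, 0, 0, 0, 0]]' .03|grep -E "pos|ft|grip";python3 -m inch '[[0, 0, -0.02, 0, 0, 0], [0, 0, -0.04, 0, 0, 0], [0, 0, -0.04, 0, 0, 0], [0, 0, -0.04, 0, 0, 0], [0, 0, -0.03, 0, 0, 0], [0, 0, 0, 0, 0, 0], [0, 0, 0, 0, 0, 0]]' |grep -E "pos|ft|grip"
python3 - <<'E'
from h import *
to(.4905,.45,.19)
E
```

```text
position: [0.4464, -0.0232, 0.0204]
ft_force: [-4.8, 1.3, 19.2]
grip_width: 0.0376
gripper_force: 62.6
position: [0.4469, -0.0234, 0.1908]
ft_force: [0.1, -0.7, -1.3]
grip_width: 0.0374
gripper_force: 60.7
at [ 0.4469 -0.0234  0.1908] tool d [ 4.74e-01 -3.56e-02  1.00e-04] yaw 0.1668 F [ 0.1 -0.7 -1.3] w 0.03736074533545898
```

```bash
python3 -m inch '[[0.0395, -0.003, 0, 0, 0, 0], [0.0395, -0.003, 0, 0, 0, 0], [0.0395, -0.003, 0, 0, 0, 0], [0.0395, -0.003, 0, 0, 0, 0], [0.0395, -0.003, 0, 0, 0, 0], [0.0395, -0.003, 0, 0, 0, 0]]'|grep grip; python3 -m inch '[[0.0395, -0.003, 0, 0, 0, 0], [0.0395, -0.003, 0, 0, 0, 0], [0.0395, -0.003, 0, 0, 0, 0], [0.0395, -0.003, 0, 0, 0, 0], [0.0395, -0.003, 0, 0, 0, 0], [0.0395, -0.003, 0, 0, 0, 0], [0, 0, 0, 0, 0, 0], [0, 0, 0, 0, 0, 0]]'|grep -E "pos|grip"; python3 -m inch '[[0, 0, 0.04, 0, 0, 0], [0, 0, 0.04, 0, 0, 0], [0, 0, 0.04, 0, 0, 0], [0, 0, 0.035, 0, 0, 0], [0, 0, 0.015, 0, 0, 0], [0, 0, 0, 0, 0, 0], [0, 0, 0, 0, 0, 0], [0, 0, 0, 0, 0, 0]]'|grep -E "pos|grip|ft"
python3 - <<'E'
from h import *
to(.4905,.45,.001)
E
```

```text
grip_width: 0.0371
gripper_force: 60.7
position: [0.4872, 0.4518, 0.1851]
grip_width: 0.0372
gripper_force: 60.7
position: [0.4898, 0.4502, 0.0196]
ft_force: [0.9, 0.1, 0.4]
grip_width: 0.0371
gripper_force: 60.7
at [0.4898 0.4502 0.0196] tool d [-0.0001  0.0007  0.0186] yaw 0.1677 F [0.9 0.1 0.4] w 0.03714849637007363
```

```bash
python3 -m inch '[[0, 0, 0.01, 0, 0, 0], [0, 0, 0.007, 0, 0, 0], [0, 0, 0, 0, 0, 0], [0, 0, 0, 0, 0, 0], [0, 0, 0, 0, 0, 0]]'|grep -E "pos|ft|grip";python3 -m inch '[[0, 0, 0, 0, 0, 0], [0, 0, 0, 0, 0, 0], [0, 0, 0, 0, 0, 0], [0, 0, -0.02, 0, 0, 0], [0, 0, -0.04, 0, 0, 0], [0, 0, -0.04, 0, 0, 0], [0, 0, -0.04, 0, 0, 0], [0, 0, -0.04, 0, 0, 0]]' .055|grep -E "pos|ft|grip";python3 - <<'E'
from h import *
f=grab('wrist');blanks(f,.021);to(.5112,-.0981,.18)
f=grab('side');save(f,'s5.png')
E
```

```text
position: [0.4887, 0.4505, 0.0014]
ft_force: [-0.1, -0.5, -0.1]
grip_width: 0.037
gripper_force: 60.9
position: [0.4884, 0.4502, 0.1831]
ft_force: [0.6, -0.3, -0.8]
grip_width: 0.0549
gripper_force: 0.0
blank [ 241  149   37   37 1086] c 0.4884 0.4524 r 0.02 z 0.0204
blank [254 224  34  32 873] c 0.4875 0.3669 r 0.0205 z 0.0203
at [0.492  0.4528 0.1933] tool d [-0.5402  0.1102  0.0091] yaw 0.1666 F [1.8 1.3 6.9] w 0.05485102726966878
```

```bash
python3 -m inch '[[-0.0386, 0.0079, 0, 0, 0, 0], [-0.0386, 0.0079, 0, 0, 0, 0], [-0.0386, 0.0079, 0, 0, 0, 0], [-0.0386, 0.0079, 0, 0, 0, 0], [-0.0386, 0.0079, 0, 0, 0, 0], [-0.0386, 0.0079, 0, 0, 0, 0], [-0.0386, 0.0079, 0, 0, 0, 0]]' .04 >/dev/null; python3 -m inch '[[-0.0386, 0.0079, 0, 0, 0, 0], [-0.0386, 0.0079, 0, 0, 0, 0], [-0.0386, 0.0079, 0, 0, 0, 0], [-0.0386, 0.0079, 0, 0, 0, 0], [-0.0386, 0.0079, 0, 0, 0, 0], [-0.0386, 0.0079, 0, 0, 0, 0], [-0.0386, 0.0079, 0, 0, 0, 0], [0, 0, 0.04, 0, 0, 0]]'>/dev/null; python3 -m inch '[[0, 0, 0, 0, 0, 0], [0, 0, 0, 0, 0, 0], [0, 0, 0, 0, 0, 0], [0, 0, 0, 0, 0, 0]]'|grep pos
python3 - <<'E'
from h import *
to(.5112,-.0981,.036)
f=grab('wrist');P=cloud(f);h=cv2.cvtColor(f['img'],cv2.COLOR_RGB2HSV)
m=((h[...,2]<70)&(abs(P[...,2]-.0615)<.006)).astype(np.uint8);k,l,st,c=cv2.connectedComponentsWithStats(m)
for i in range(1,k):
    if st[i,4]>40:
        t=P[l==i];r=cv2.minAreaRect(t[:,:2].astype(np.float32)*1000);print('tab',np.round(np.hstack([r[0],r[1],r[2]]),1),np.median(t[:,2]))
E
```

```text
position: [0.5089, -0.1003, 0.1427]
at [ 0.5089 -0.1003  0.1427] tool d [0.0026 0.0017 0.1067] yaw 0.1654 F [0.1 0.8 0. ] w 0.040180991657195526
tab [510.6 -97.   14.1  15.3  81.3] 0.060792129981682
```

```bash
python3 -m inch '[[0.0028, 0.0014, 0.038, 0, 0, 0], [0, 0, 0.038, 0, 0, 0], [0, 0, 0.02, 0, 0, 0], [0, 0, 0.01, 0, 0, 0], [0, 0, 0, 0, 0, 0], [0, 0, 0, 0, 0, 0], [0, 0, 0, 0, 0, 0]]'|grep -E "pos|ft"; python3 -m inch '[[0, 0, 0, 0, 0, 0], [0, 0, 0, 0, 0, 0], [0, 0, 0, 0, 0, 0], [0, 0, 0, 0, 0, 0], [0, 0, 0, 0, 0, 0]]' 0|grep -E "pos|ft|grip";python3 - <<'E'
from h import *
to(.531,.0184,.036)
E
```

```text
position: [0.5115, -0.0987, 0.0371]
ft_force: [0.4, 0.4, 0.1]
position: [0.511, -0.0988, 0.0369]
ft_force: [-1.0, 0.6, 5.2]
grip_width: 0.0142
gripper_force: 58.8
at [ 0.511  -0.0988  0.0369] tool d [0.1189 0.0002 0.0008] yaw 0.1671 F [-1.   0.6  5.2] w 0.014214188435267045
```

```bash
python3 -m inch '[[0.01, 0, 0, 0, 0, 0], [0.015, 0, 0, 0, 0, 0], [0.015, 0, 0, 0, 0, 0], [0.015, 0, 0, 0, 0, 0], [0.015, 0, 0, 0, 0, 0], [0.015, 0, 0, 0, 0, 0], [0.015, 0, 0, 0, 0, 0], [0.012, 0, 0, 0, 0, 0]]'|grep -E "pos|ft_f|grip"; python3 -m inch '[[0.007, 0, 0, 0, 0, 0], [0.003, 0, 0, 0, 0, 0], [0, 0, 0, 0, 0, 0], [0, 0, 0, 0, 0, 0], [0, 0, 0, 0, 0, 0]]' |grep -E "pos|ft_f|grip"
python3 - <<'E'
from h import *
to(.531,.0184,.036)
E
```

```text
position: [0.5299, 0.012, 0.0369]
ft_force: [-0.2, -2.6, 6.7]
grip_width: 0.0141
gripper_force: 59.0
position: [0.5309, 0.0175, 0.0369]
ft_force: [-4.9, -17.7, 8.4]
grip_width: 0.0145
gripper_force: 59.2
at [0.5309 0.0175 0.0369] tool d [ 0.0009 -0.0001  0.0009] yaw 0.1657 F [ -4.9 -17.7   8.4] w 0.014543843109050802
```

```bash
python3 -m inch '[[-0.003, 0, 0, 0, 0, 0], [0, 0, 0, 0, 0, 0], [0, 0, 0, 0, 0, 0], [0, 0, 0, 0, 0, 0], [0, 0, -0.04, 0, 0, 0], [0, 0, -0.04, 0, 0, 0], [0, 0, -0.04, 0, 0, 0], [-0.02, 0, -0.03, 0, 0, 0]]' .04|grep -E "pos|ft_f|grip"; python3 -m inch '[[0, 0, 0, 0, 0, 0], [0, 0, 0, 0, 0, 0], [0, 0, 0, 0, 0, 0], [0, 0, 0, 0, 0, 0]]' |grep -E "pos|ft_f"
python3 - <<'E'
from h import *
f=grab('wrist');P=cloud(f);h=cv2.cvtColor(f['img'],cv2.COLOR_RGB2HSV)
m=((h[...,2]<70)&(abs(P[...,2]-.0615)<.006)).astype(np.uint8);k,l,st,c=cv2.connectedComponentsWithStats(m)
for i in range(1,k):
    if st[i,4]>40:
        t=P[l==i];r=cv2.minAreaRect(t[:,:2].astype(np.float32)*1000);print('tab',np.round(np.hstack([r[0],r[1],r[2]]),1),np.median(t[:,2]))
f=grab('side');save(f,'fin.png');blanks(f,.021,.008);print(robot.get_state()['time_s'])
E
```

```text
position: [0.5272, 0.002, 0.1884]
ft_force: [0.8, -1.1, 0.3]
grip_width: 0.0395
gripper_force: 0.0
position: [0.5251, 0.0, 0.1835]
ft_force: [-0.2, 0.2, 0.2]
tab [530.9  19.   13.9  13.7  80.4] 0.06083491423070528
blank [280 112  54  13 202] c 0.448 -0.6063 r 0.1077 z 0.0208
blank [146 194  23  39 160] c 0.7852 0.0599 r 0.0866 z 0.0225
blank [210 310  13  14 149] c 0.4864 0.3683 r 0.0203 z 0.0226
blank [197 338  15  15 179] c 0.489 0.4547 r 0.0206 z 0.0227
42.6167
```

View pics/fin.png

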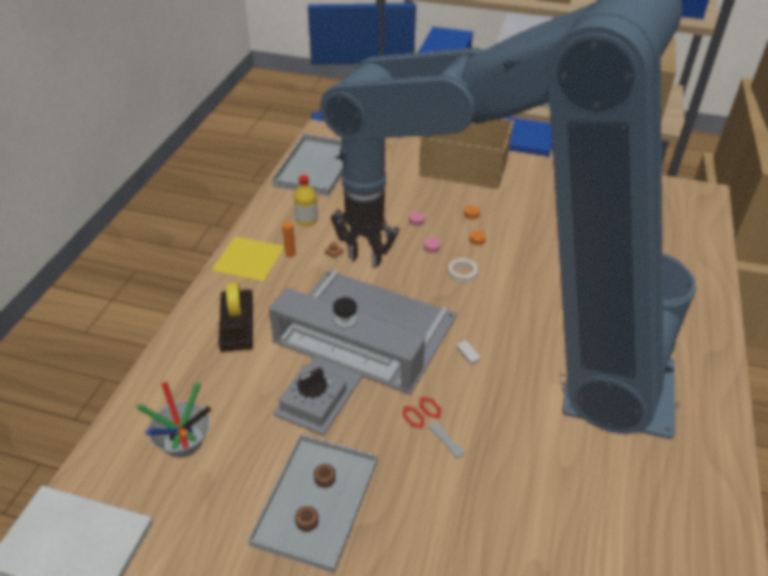

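The blanks lie in the tray at (324,475) and (306,518). The carriage is home: the tab has moved 118 mm along the slide. The ram is up, and the stamp and tape are where they started.

```bash
python3 -c "
from h import *
print(robot.close_job())"
```

```text
the job is handed in; nothing more can be done
None
```

Job handed in at about 43 s: both blanks were embossed and now lie flat and apart in the steel tray, the empty carriage is home, the dial was last seen on its fourth click, the ram is up, and the stamp and tape roll look undisturbed; no verdict was returned.

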